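Clamp the card terminal in its counter stand to the set spring tension

TASK

Lay the card payment terminal, screen up, flat in the bay of the clamp stand, with one end up against the fixed end jaw, without pressing it down hard. Then turn the stand's knob clockwise, taking up its free play, to close the sprung jaw on it until the index tongue points to the set mark (between the pair of long lines on the carriage); do not overtighten it, which would crack the case. Leave everything else on the counter as it is.

Things in the scene. Friction and masses are not known exactly. Their poses are not given: they have to be found in the camera images.
- terminal_centre (a point): Middle (half-way up) of the loose card terminal: a flat black box with screen and keypad on top, 62 mm (its x) by 120 mm (its y) by 24 mm high (z up), 0.2 to 0.35 kg, lying on the counter. Take it across its 62 mm width. Either end may face the fixed jaw.
- bay_centre (a point): Point on the bed of the bolted-down clamp stand, 16 mm above the counter: the middle of the terminal's underside lies here when it is home. The stand's y is the clamping axis, from the knob to the fixed jaw; x across, z up. The bed is 54 mm wide, narrower than the terminal; the 112 x 316 mm base plate below it is 10 mm thick.
- guide_lips (a point): On the stand, 10 mm above bay_centre: the middle between four steel guide lips at the bay's corners, at y -64 to -46 and +38 to +56 mm. They stand 67 mm apart inside, are flared at the top and rise to 10 mm above the bed. Between them the sides are open for fingers. A terminal pushed down on them by force is damaged.
- end_jaw (a point): On the stand: middle of the fixed end jaw's upright rubber face, 60 mm to +y of bay_centre; the jaw is 70 mm wide and its top is 44 mm above the counter. The terminal's end rests against it. Same axes as the stand.
- knob_centre (a point): Middle (69 mm above the counter) of the stand's round fluted brass knob, 44 mm across, 26 mm high, upright axis, on the 50 mm high gear housing, 185 mm to -y of bay_centre. It has up to 1.5 rad (a quarter turn) of free play on its spindle; beyond that, clockwise from above drives the carriage to +y, 11 mm a radian. It turns stiffly (0.3 N m, at the mark 0.5 N m) and stays where it is left.
- set_mark (a point): On top of the carriage, the steel block that the knob drives, 50 mm above the counter: middle of the set mark, two long black lines 4 mm apart across a white enamel plate, among short lines 4 mm apart. It moves with the carriage. Same axes as the stand.
- index_tip (a point): Tip of the black tongue of the sprung pad, sliding over the white enamel plate. Spring slack: 16 mm to +y of set_mark. Pushed back by the terminal it comes level with the mark at 16 mm (4 N at first touch, then 1 N a mm: 20 N). It can run 8 mm past. The pad's face is 36 mm to +y of the tip; at the start 8 to 15 mm short of a terminal at home.
- terminal: The card terminal itself; origin in the middle of its underside.
- bed: The stand's bed with its guide lips, fixed; its foam-rubber top gives 1 mm for 8 N, at most 3 mm; origin under the middle of the stand, on the counter, 60 mm to -y of bay_centre.
- pad: The sprung pad with its tongue, on the carriage, moved by knob and spring; origin on the counter, 20 mm to +y of its face.
- handset: Bystander: grey cordless telephone, 48 x 150 x 24 mm, round keys, stub aerial; origin under its middle.
- bell: Bystander: brass counter bell, 84 mm across, 64 mm high; origin under its middle.
- ashtray: Bystander: round crystal ashtray, 116 mm across, 34 mm high; origin under its middle.
- card_tray: Bystander: silver card tray, 110 x 150 x 16 mm, with two handles; origin under its middle.
- pencil_box: Bystander: lacquered red pencil box, 64 x 212 x 41 mm; origin under its middle.
- stapler: Bystander: stapler, 36 x 135 x 49 mm; origin under its middle.
Not all that is in view belongs to the job. What is shaped like the terminal but blue or red is not meant.

How it is judged (in metres and radians):
On the way:
1. the terminal lies flat in the bay, the spring still slack (index more than 12 mm short of the mark) (z of terminal_centre in the frame of bay_centre between 0.009 and 0.0145 m and x of terminal_centre in the frame of bay_centre between -0.004 and 0.004 m and y of terminal_centre in the frame of bay_centre between -0.022 and 0.003 m and angle between terminal_centre's own z axis and vertical below 0.05 rad and y of index_tip in the frame of set_mark above 0.012 m), for 0.2 s.
At the end, for the whole second after the job is handed in: The index tip is within 2 mm of the middle of the set mark; the terminal lies flat (tilt under 0.05 rad), screen up, in the bay between the lips, its end against the fixed jaw (within 3 mm lengthwise, 4 mm sideways, 0.08 rad), released and at rest (y of index_tip in the frame of set_mark between -0.002 and 0.002 m and z of terminal_centre in the frame of bay_centre between 0.009 and 0.0145 m and x of terminal_centre in the frame of bay_centre between -0.004 and 0.004 m and y of terminal_centre in the frame of bay_centre between -0.003 and 0.003 m and angle between terminal_centre's own z axis and vertical below 0.05 rad and angle between the y axis of terminal_centre and the y axis of bay_centre, either way round below 0.08 rad and linear speed of terminal below 0.01 m/s); the robot touches nothing.
It fails at once if overtightened: the index runs more than 5 mm past the set mark, or the pad bears on the terminal with more than 35 N (y of index_tip in the frame of set_mark below -0.005 m or contact force between pad and terminal above 35 N).
It fails at once if the terminal is pressed on the bed or its lips with more than 25 N (contact force between terminal and bed above 25 N).
It fails at once if something else on the counter is pushed more than 20 mm (distance of any of handset, bell, ashtray, card_tray, pencil_box, stapler from where it was at the start of the episode above 0.02 m).
It also fails if it takes over 72 s, if anything falls off the work surface, if the arm or the gripper's body presses on something with over 40 N, if the wrist force passes 120 N, or if a joint passes its speed limit or range.

ROBOT

A 6-joint arm with a two-finger parallel gripper is mounted at the origin on the work surface. World frame = base frame: x ahead of the robot, y to its left, z up, the work surface at z = 0. Lengths are in mm, angles in rad, forces in N, time in s.
With the tool pointing down it reaches from about 350 to 775 mm from the base axis. Payload 5.5 kg.
Tool frame: the origin (TCP) lies at the centre of the arm's flange, where the gripper is bolted on; the fingertips stand 173 mm ahead of it and the grasp point (between the pads) lies 155 mm ahead of it; z points along the fingers, y is the direction in which the jaws open and shut (so a half turn about z gives the same grasp; the last joint's range is limited). The gripper opens to 85 mm and grips with 20 to 120 N. Pads are 22 mm wide; open, the fingers measure 114 mm over their backs; the gripper's body (76 mm by 85 mm) begins 54 mm behind the grasp point. The pads swing forward as they close: fully open they stand 13 mm farther back than shut.
Start: joints at [1.195, 0.313, 0.046, 1.304, 0, 1.431], TCP at [134.348, 559.109, 404.723] pointing down, gripper open.
Joint ranges: [-2.76, 2.76], [-0.86, 1.69], [-1.03, 1.26], [-2.2, 2.34], [-1.47, 1.5], [-3.14, 3.14]. Speed limits (rad/s): [2.57, 2.57, 3.14, 3.14, 3.14, 3.14].

INTERFACE

Orientations are given as a rotation vector (axis times angle).
In Python, from bench import observe, imaging, job gives the robot as it stands.
- The arm moves only by the tool carry_out, never from a script. Its arguments are lists of equal length, an entry for each row: "hand": the gripper command: -1 is shut, 1 is fully open, values between are in proportion; "travel": the shift along the tool's x, y, z in mm, a list of three; "turn": the turn about the tool's z in rad. In form: {"hand": [hand, ...], "travel": [[dx, dy, dz], ...], "turn": [turn, ...]}. A call has 1 to 10 rows; each row is the pose to reach, as a shift and turn from the pose commanded when the call began, along the tool's axes at that moment; what a row does not reach only later rows make up. A row lasts 1/8 s, in which the tool goes at most 62.5 mm and 10.7 degrees, less where a joint would pass 70% of its speed; a pose out of reach is approached as far as the arm can. A call with a gripper value outside its range is refused whole. The fingers move at their own pace and stop on an object; "squeeze" is the grip in N (left out, the last holds). Time passes only in rows, so rows that repeat a pose let the fingers close. It gives the time, the measured TCP pose, the force and the opening at its end, in the units of the state.
- observe(): the state, without advancing time (a new reading comes with each control period).
- imaging.camera(name): name is "scene" or "side" or "wrist"; returns a dict with "frame" (480x640x3 uint8, blue, green, red), "range_z" (480x640 float32, mm along the optical axis (not along the pixel's ray), 0 where there is no reading), "mtx" (3x3 intrinsics, pixels), "world_from_camera" (4x4, takes a point from camera to world coordinates); the wrist camera has in their place "mount" (4x4, takes a point from camera to tool coordinates, whose origin is the TCP and whose axes are the flange's). Camera axes: x right, y up, looking along -z (the intrinsics and any distortion apply to the point x, -y, -z); pixel columns grow to the right and rows downward; lengths in mm; the calibration is good to about 2 mm. A picture is of the moment at which its call begins: read the wrist's pose just before it.
- job.finish_job(): hands the job in, once; it reports no verdict.
The state is a dict: "t": time; "qpos": joint angles; "dq": joint speeds; "effort": joint torques, N m; "tcp_pos": TCP position; "tool_rot": TCP orientation; "force": force on the tool from outside, world axes, zero at the start; "torque": the same for the moment, N m; "gripper_width": finger opening in mm.
Only numpy, scipy, OpenCV 4.12 (cv2) and the standard library are available. Lean on these libraries where they do the work, as an engineer would, in place of code of your own. Each camera call takes 0.05 s, during which the arm holds its last target.

## Working session

There is one attempt and no reset: what is moved stays moved. The work goes in short steps, Python scripts to look and compute and a tool call to move; the robot and the scene stay as the last step left them, time stands still between calls to the robot, and variables do not carry over. Pictures are saved under pics/ and viewed, and the job is handed in when it is done.

Besides the shell and the picture viewer there is one more tool, called after "Call:" by a JSON object that holds its "api" and its "payload". carry_out: Moves the arm, as the interface text tells. Its arguments: {"type":"object","properties":{"hand":{"type":"array"},"travel":{"type":"array"},"turn":{"type":"array"},"squeeze":{"type":"number"}},"required":["hand","travel","turn"]}

```bash
ls; mkdir -p pics
python3 - <<'E'
from bench import observe, imaging, job
import cv2
s=observe();print(s)
for n in ["scene","side","wrist"]:
    c=imaging.camera(n);cv2.imwrite(f"pics/{n}0.png",c["frame"])
    print(n,c["mtx"],c.get("world_from_camera",c.get("mount")),(c["range_z"]>0).mean(), c.keys())
E
```

```text
pics
{'t': 0.0, 'qpos': array([1.19540797e+00, 3.13993086e-01, 4.49646690e-02, 1.30359215e+00,
       7.55657492e-06, 1.43121196e+00]), 'dq': array([ 1.42248072e-03, -1.42510332e-03,  8.03991361e-04, -7.16885952e-04,
        6.07638443e-05, -1.23427211e-04]), 'effort': array([ 1.94687163e-03, -4.80621350e+01,  2.98537052e+01,  1.89912989e-02,
       -2.13070161e-04,  5.17108532e-06]), 'tcp_pos': array([134.25943785, 558.89893963, 403.80688994]), 'tool_rot': array([-3.69486860e-01, -3.11931269e+00,  2.76761176e-03]), 'force': array([-0.65661341,  0.44392129,  0.01127494]), 'torque': array([ 0.00639707,  0.02276049, -0.01752244]), 'gripper_width': 85.44072564040749}
scene [[481.19182013   0.         318.70687425]
 [  0.         481.19182013 240.05102656]
 [  0.           0.           1.        ]] [[-8.39165875e-01 -4.61220663e-01  2.88229308e-01  8.42180339e+02]
 [ 5.43806510e-01 -7.03099249e-01  4.58176740e-01  4.63155098e+02]
 [-8.66676958e-03  5.41227259e-01  8.40831696e-01  1.01141897e+03]
 [ 0.00000000e+00  0.00000000e+00  0.00000000e+00  1.00000000e+00]] 0.9960514322916667 dict_k
[... 302 characters left out ...]
 -6.01925019e+02]
 [-6.03186128e-03  6.78395520e-01  7.34672128e-01  9.20378994e+02]
 [ 0.00000000e+00  0.00000000e+00  0.00000000e+00  1.00000000e+00]] 0.9960384114583334 dict_keys(['frame', 'range_z', 'mtx', 'world_from_camera'])
wrist [[395.09765715   0.         315.04457225]
 [  0.         395.09765715 238.151747  ]
 [  0.           0.           1.        ]] [[ 1.49288115e-05  9.59391561e-01  2.82077707e-01  7.00835019e+01]
 [ 9.99999700e-01  2.04188415e-04 -7.47402024e-04 -4.18395232e-01]
 [-7.74648194e-04  2.82077633e-01 -9.59391270e-01  3.03990938e+01]
 [ 0.00000000e+00  0.00000000e+00  0.00000000e+00  1.00000000e+00]] 0.9960970052083333 dict_keys(['frame', 'range_z', 'mtx', 'mount'])
```

View pics/scene0.png

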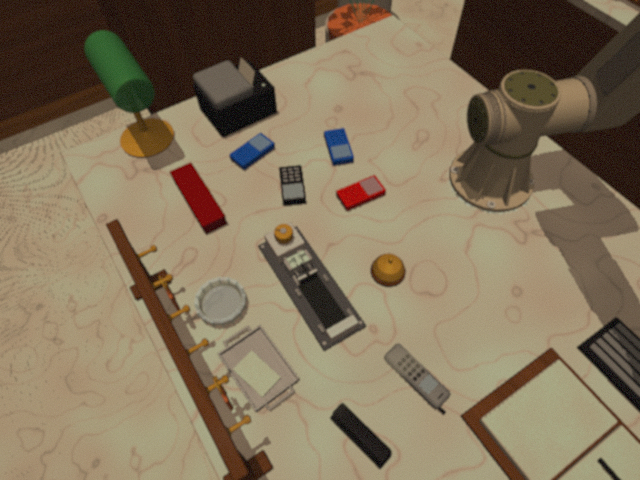

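View pics/side0.png

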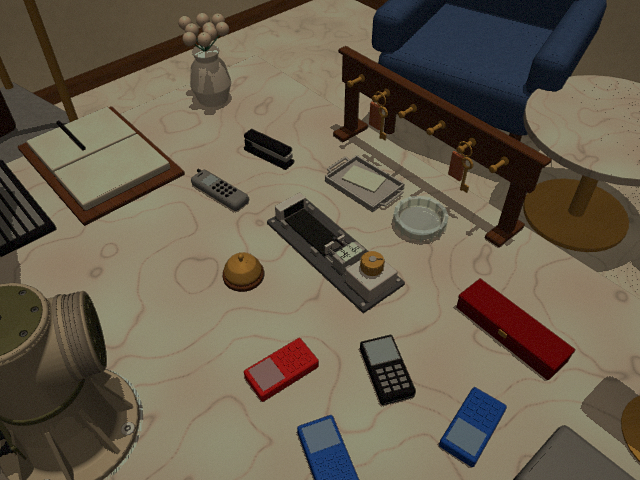

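View pics/wrist0.png

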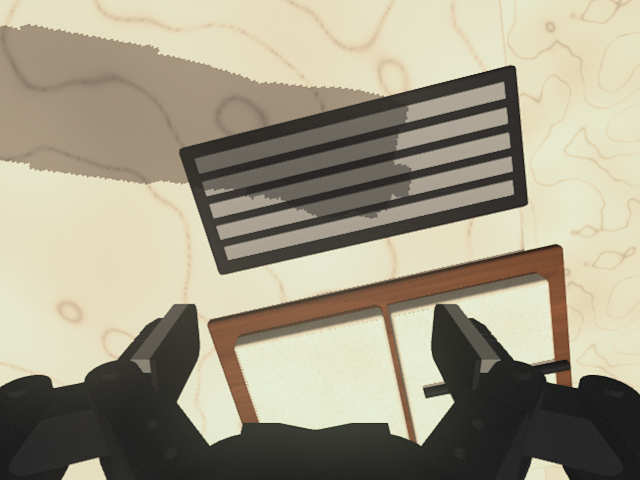

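Candidates for the terminal: black box at scene (291,184) / side (387,368). Look-alikes to avoid: blue ones at scene (252,151) and (338,146), red at (361,192), and the handset at (418,378). I'm choosing the black one with screen and keypad, and checking it in close crops.

```bash
cat > h.py <<'E'
from bench import observe, imaging, job
import cv2, numpy as np
from scipy.spatial.transform import Rotation as R
def cam(n):
    s=observe(); c=imaging.camera(n)
    if 'mount' in c:
        T=np.eye(4);T[:3,:3]=R.from_rotvec(s['tool_rot']).as_matrix();T[:3,3]=s['tcp_pos']
        c['W']=T@c['mount']
    else: c['W']=c['world_from_camera']
    return c
def ray(c,u,v):
    K=c['mtx'];d=np.array([(u-K[0,2])/K[0,0],-(v-K[1,2])/K[1,1],-1.])
    return c['W'][:3,3], c['W'][:3,:3]@d
def onz(c,u,v,z):
    o,d=ray(c,u,v);return o+d*(z-o[2])/d[2]
def dep(c,u,v,k=1):
    p=c['range_z'][int(round(v))-k:int(round(v))+k+1,int(round(u))-k:int(round(u))+k+1];p=p[p>0]
    o,d=ray(c,u,v);return o+d*np.median(p)
def tri(c1,p1,c2,p2):
    o1,d1=ray(c1,*p1);o2,d2=ray(c2,*p2)
    t=np.linalg.lstsq(np.stack([d1,-d2],1),o2-o1,rcond=None)[0]
    a,b=o1+t[0]*d1,o2+t[1]*d2
    return (a+b)/2,np.linalg.norm(a-b)
def proj(c,P):
    p=np.linalg.inv(c['W'])@np.append(P,1);K=c['mtx']
    return np.array([K[0,2]+K[0,0]*p[0]/-p[2],K[1,2]-K[1,1]*p[1]/-p[2]])
def crop(c,x0,y0,x1,y1,f,name):
    cv2.imwrite('pics/'+name,cv2.resize(c['frame'][y0:y1,x0:x1],None,fx=f,fy=f,interpolation=cv2.INTER_CUBIC))
E
python3 - <<'E'
from h import *
a=cam('scene');b=cam('side')
crop(a,240,160,370,360,3,'sc1.png')
crop(b,260,190,420,410,2.7,'sd1.png')
crop(b,260,190,420,320,5,'sd2.png')
E
```

```text
(no output)
```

View pics/sc1.png

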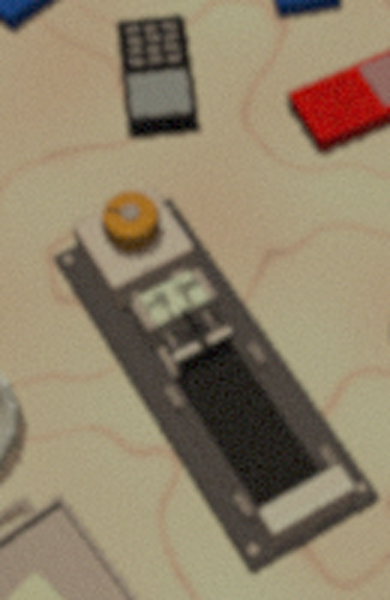

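View pics/sd1.png

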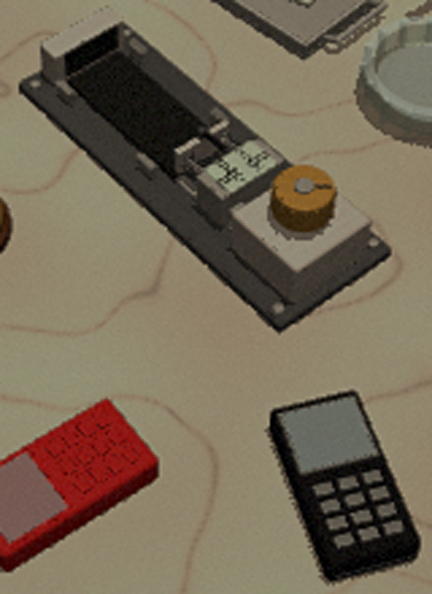

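View pics/sd2.png

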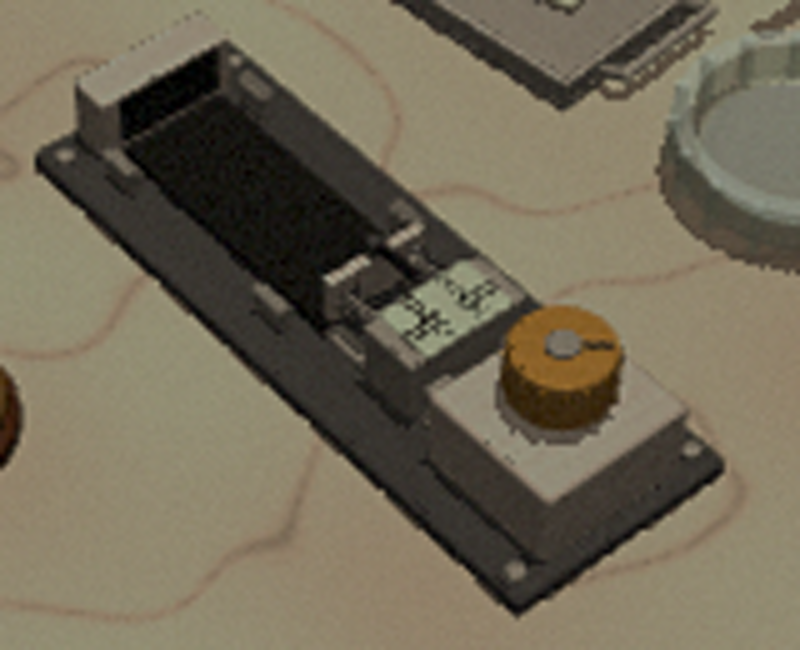

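```bash
cat >> h.py <<'E'
def cloud(c):
    K=c['mtx'];v,u=np.mgrid[0:480,0:640];z=c['range_z']
    P=np.stack([(u-K[0,2])/K[0,0]*z,-(v-K[1,2])/K[1,1]*z,-z],-1)
    return P@c['W'][:3,:3].T+c['W'][:3,3]
E
python3 - <<'E'
from h import *
cs={n:cam(n) for n in('scene','side')}
for n,c in cs.items():
    P=cloud(c);ok=c['range_z']>0
    # approximate terminal
    u,v={'scene':(291,184),'side':(387,368)}[n]
    t=dep(c,u,v);print(n,'terminal mid',t)
    # local counter height
    near=ok&(np.linalg.norm(P[...,:2]-t[:2],axis=-1)<110)
    h=P[...,2][near];print(' counter',np.median(h[h<12]))
    m=near&(P[...,2]>18)&(P[...,2]<34)&(np.linalg.norm(P[...,:2]-t[:2],axis=-1)<75)
    q=P[m];r=cv2.minAreaRect(q[:,:2].astype(np.float32));print(' n',len(q),'z',np.median(q[:,2]),r)
    k={'scene':(284,232),'side':(372,258)}[n]
    kk=dep(c,*k);print(' knobtop',kk)
    m=ok&(np.linalg.norm(P[...,:2]-kk[:2],axis=-1)<40)&(P[...,2]>kk[2]-4)
    q=P[m];print('  ',len(q),np.median(q[:,2]),cv2.minEnclosingCircle(q[:,:2].astype(np.float32)), q[:,:2].mean(0))
    # stand: all points 7-14 high
    mid=dep(c,*{'scene':(310,290),'side':(325,245)}[n]);print(' mid',mid)
    m=ok&(np.linalg.norm(P[...,:2]-mid[:2],axis=-1)<185)&(P[...,2]>6)
    nl,lab=cv2.connectedComponents(m.astype(np.uint8))
    l=lab[{'scene':(290),'side':(245)}[n],{'scene':310,'side':325}[n]]
    q=P[lab==l];print('  stand',l,len(q),cv2.minAreaRect(q[:,:2].astype(np.float32)))
print(tri(cs['scene'],(291,184),cs['side'],(387,368)))
E
```

```text
scene terminal mid [ 469.14148432 -262.74631858   23.93894754]
 counter -1.6083601439597714
 n 810 z 22.81979077308523 ((465.5985412597656, -266.3913269042969), (122.41480255126953, 61.601219177246094), 64.3590316772461)
 knobtop [ 578.79126891 -106.50035052   81.52202866]
   222 80.73260816062418 ((579.7960205078125, -109.7022705078125), 22.56191635131836) [ 579.96450226 -109.77415041]
 mid [591.9222055   24.10644507  14.63328997]
  stand 1 5766 ((583.8765869140625, 5.30474853515625), (316.39990234375, 112.22673797607422), 88.0557632446289)
side terminal mid [ 457.49523852 -275.77038479   24.34756816]
 counter -0.4068431709047786
 n 2174 z 23.83732477672754 ((461.7035827636719, -271.4052734375), (121.54190063476562, 63.04270935058594), 63.782630920410156)
 knobtop [ 576.56016932 -114.35638015   84.06019374]
   245 81.87599741857457 ((576.1842041015625, -115.84623718261719), 22.231409072875977) [ 575.86825718 -115.22305583]
 mid [ 5.59825179e+02 -5.21642546e-01  3.95654153e+01]
  stand 1 6447 ((580.7276611328125, 0.902130126953125), (317.1344909667969, 114.06912231445312), 87.92738342285156)
(array([ 464.11856846, -271.42499162,   11.62403493]), np.float64(1.0325847311859493))
```

The crop confirms the choice: black box with grey screen and keypad at side (387,368), with its stand jaw at the upper left and the knob at the lower right. The cameras disagree by about 4 mm, so I'll refine with the wrist camera. First move is towards the terminal, going round the base.

Call:
{"api": "carry_out", "payload": {"hand": [1, 1, 1, 1, 1, 1, 1, 1], "travel": [[-62, -30, 4], [-123, -60, 8], [-184, -90, 12], [-245, -120, 16], [-306, -148, 20], [-367, -178, 25], [-367, -178, 25], [-367, -178, 25]], "turn": [0.15, 0.3, 0.45, 0.6, 0.75, 0.8, 0.8, 0.8]}}

```text
t: 1.35
tcp_pos: [451.4, 298.6, 379.3]
tool_rot: [1.561, 2.726, -0.0]
force: [-0.7, 0.9, -0.2]
gripper_width: 85.3
```

```bash
cat >> h.py <<'E'
def plan(tx,ty,tz,psi,cmd=None):
    """travel+turn to reach TCP tx,ty,tz, tool y yaw psi"""
    s=observe();p=s['tcp_pos'];M=R.from_rotvec(s['tool_rot']).as_matrix()
    if cmd is not None:p=np.array(cmd,float)
    d=M.T@(np.array([tx,ty,tz])-p);cur=np.arctan2(M[1,1],M[0,1])
    t=-(psi-cur)
    print('tcp',s['tcp_pos'].round(1),'psi',round(cur,3),'t',s['t'],'q',s['qpos'].round(2),'| travel',d.round(1),'turn',round(t,3), 'F',s['force'].round(1),'tz',s['tool_rot'].round(3),'w',s['gripper_width'].round(1))
E
python3 -c "
from h import *
plan(500,-200,360,-0.45)"
```

```text
Traceback (most recent call last):
  File "h.py", line 39, in plan
    print('tcp',s['tcp_pos'].round(1),'psi',round(cur,3),'t',s['t'],'q',s['qpos'].round(2),'| travel',d.round(1),'turn',round(t,3), 'F',s['force'].round(1),'tz',s['tool_rot'].round(3),'w',s['gripper_width'].round(1))
                                                                                                                                                                                            ^^^^^^^^^^^^^^^^^^^^^^^^
AttributeError: 'float' object has no attribute 'round'
```

```bash
sed -i "s/s\['gripper_width'\].round(1)/round(s['gripper_width'],1)/" h.py
python3 -c "
from h import *
plan(570,0,400,0.)"
```

```text
tcp [451.4 298.6 379.3] psi 0.531 t 1.35 q [ 0.44  0.26 -0.09  1.22 -0.    1.48] | travel [-317.5  -48.9  -20.7] turn 0.531 F [-0.7  0.9 -0.2] tz [ 1.561  2.726 -0.   ] w 85.3
```

Call:
{"api": "carry_out", "payload": {"hand": [1, 1, 1, 1, 1, 1, 1, 1], "travel": [[-60, -9, -4], [-120, -18, -8], [-180, -27, -12], [-240, -36, -16], [-290, -44, -18], [-317, -49, -20], [-317, -49, -20], [-317, -49, -20]], "turn": [0.1, 0.2, 0.3, 0.4, 0.5, 0.531, 0.531, 0.531]}}

```text
t: 2.35
tcp_pos: [568.6, 3.8, 399.6]
tool_rot: [-2.215, -2.227, 0.0]
force: [-0.5, 0.2, 0.2]
gripper_width: 85.4
```

```bash
python3 -c "
from h import *
c=cam('wrist');cv2.imwrite('pics/wA.png',c['frame']);np.save('pics/wA.npy',c,allow_pickle=True)
plan(570,-110,400,0.)"
```

```text
tcp [568.5   4.1 399.7] psi 0.006 t 2.4 q [-0.13  0.3   0.02  1.29  0.    1.43] | travel [-114.1    0.8   -0.4] turn 0.006 F [ 0.3 -0.   0.3] tz [-2.214 -2.228 -0.   ] w 85.3
```

View pics/wA.png

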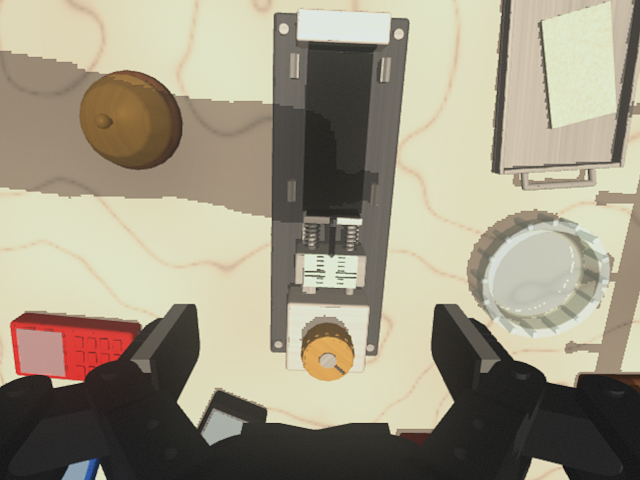

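The whole stand is in view: fixed jaw at the top (343,25), lips at about (295,65), (384,68), (291,190) and (376,192), carriage plate at (332,270), and knob at (328,352).

Call:
{"api": "carry_out", "payload": {"hand": [1, 1, 1, 1], "travel": [[-57, 0, 0], [-114, 0, 0], [-114, 0, 0], [-114, 0, 0]], "turn": [0, 0, 0, 0]}}

```text
t: 2.9
tcp_pos: [569.3, -110.2, 399.7]
tool_rot: [-2.215, -2.226, -0.001]
force: [-0.1, 0.8, 0.1]
gripper_width: 85.4
```

```bash
python3 -c "
from h import *
c=cam('wrist');cv2.imwrite('pics/wB.png',c['frame']);np.save('pics/wB.npy',c,allow_pickle=True)
plan(500,-200,330,-0.45)
a=np.load('pics/wA.npy',allow_pickle=True).item()
crop(a,260,0,420,200,3.5,'wA1.png')
crop(a,260,180,420,400,3,'wA2.png')
"
```

```text
tcp [ 569.4 -109.7  399.8] psi 0.006 t 2.95 q [-0.33  0.32  0.05  1.3   0.    1.24] | travel [-89.9 -69.9  69.7] turn 0.456 F [ 0.2  0.4 -0.6] tz [-2.214e+00 -2.228e+00 -1.000e-03] w 85.7
```

View pics/wB.png

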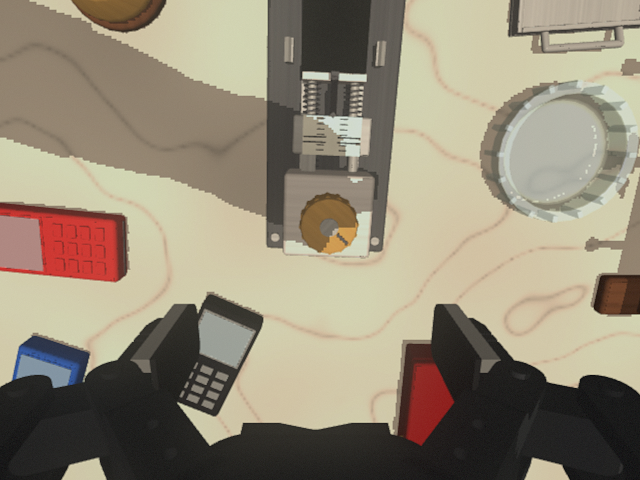

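View pics/wA1.png

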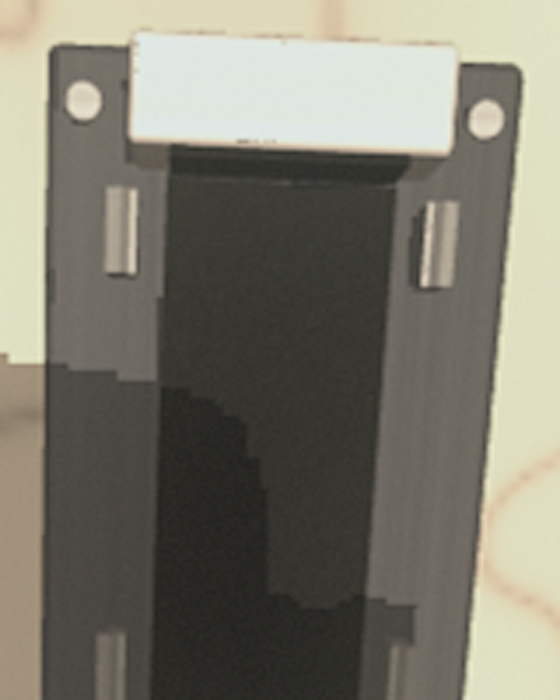

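View pics/wA2.png

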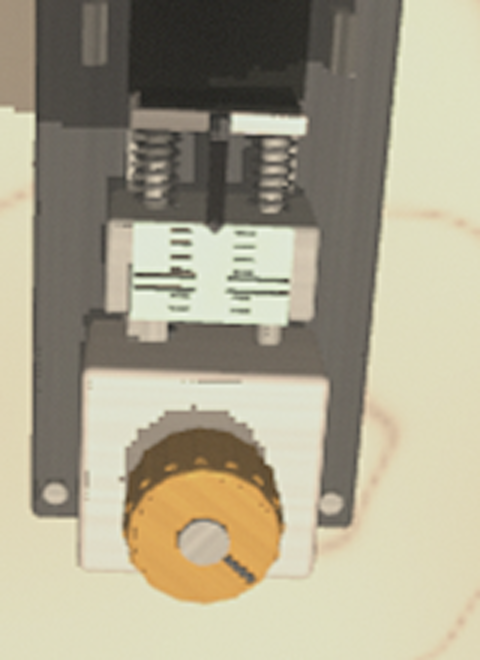

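Run:
```python
from h import *
a=np.load('pics/wA.npy',allow_pickle=True).item();b=np.load('pics/wB.npy',allow_pickle=True).item()
S=[onz(a,u,v,11)for u,v in[(283.7,28.6),(399.1,34),(278.3,344.3),(370.3,347.7)]]
for p in S:print(p.round(1))
S=np.array(S);yax=(S[0]+S[1]-S[2]-S[3])[:2];print('centre',S.mean(0),'yaw y',np.arctan2(yax[1],yax[0]),'xaxis',np.arctan2(*( (S[1]+S[3]-S[0]-S[2])[[1,0]])))
print('lens',[np.linalg.norm(S[i]-S[j]) for i,j in((0,1),(2,3),(0,2),(1,3))])
for u,v in[(276.5,13),(408,18.5),(271,352),(376,355.5)]: print('corner',onz(a,u,v,10).round(1))
print('jaw edge',[onz(a,u,v,44).round(1) for u,v in((297.1,39.4),(390.9,44.3))])
print('knob',onz(a,327.7,360.3,82), 'B',onz(b,329,228,82), tri(a,(327.7,360.3),b,(329,228)))
# lips in A: inner edges
for c,n in((a,'A'),(b,'B')):
    P=cloud(c)
    print(n,'knob depth',dep(c,*((327.7,360.3) if n=='A' else (329,228))))
print('bed depth',dep(a,335,120),'plate',dep(a,285,120),'counter',dep(a,230,250),'jawtop',dep(a,343,25))
# terminal in B
print('term depth mid',dep(b,224,350))
```

```text
[543.5 148.4  11. ]
[638.2 145.   11. ]
[ 533.1 -143.5   11. ]
[ 627.5 -147.    11. ]
centre [585.57520697   0.7298098   11.        ] yaw y 1.5347503065641195 xaxis -0.036634562482831576
lens [np.float64(94.7225016434106), np.float64(94.53530953828924), np.float64(292.13574345487154), np.float64(292.1171295052869)]
corner [537.8 160.   10. ]
corner [644.9 156.6  10. ]
corner [ 525.2 -153.2   10. ]
corner [ 634.  -156.7   10. ]
jaw edge [array([555.8, 134.4,  44. ]), array([626.1, 131.4,  44. ])]
knob [ 581.09728491 -115.13606886   82.        ] B [ 581.24060636 -115.16255043   82.        ] (array([ 581.1714181 , -115.17872485,   81.93747539]), np.float64(0.1430800339120947))
A knob depth [ 581.01409885 -113.78160609   84.05108154]
B knob depth [ 581.16434996 -114.63933009   83.98372229]
bed depth [586.62193413  77.00564413  16.19879947] plate [543.35982696  76.8120184    9.942506  ] counter [486.54169043 -45.9629367   -0.62540946] jawtop [589.83894679 144.15316849  44.5962035 ]
term depth mid [ 481.39701453 -255.55291125   24.91153599]
```

Run:
```python
from h import *
a=np.load('pics/wA.npy',allow_pickle=True).item();b=np.load('pics/wB.npy',allow_pickle=True).item()
yaw=1.5345;yv=np.array([np.cos(yaw),np.sin(yaw)]);xv=np.array([yv[1],-yv[0]])
bay=np.array([587.8,69.7])
def st(p): d=p[:2]-bay;return (round(d@xv,1),round(d@yv,1))
for lab,u,v in[('UL top',294.6,53.3),('UL bot',294.6,78.3),('UR top',385.5,57.4),('UR bot',385,82),('LL top',292,180.5),('LR top',375.5,184)]:
    print(lab,st(onz(a,u,v,26)))
cv2.imwrite('pics/lipsA.png',np.hstack([cv2.resize(a['frame'][40:95,280:400],None,fx=5,fy=5,interpolation=cv2.INTER_CUBIC)]))
cv2.imwrite('pics/lipsB.png',np.hstack([cv2.resize(b['frame'][20:180,270:400],None,fx=4.5,fy=3.7,interpolation=cv2.INTER_CUBIC)]))
print('knob',st(onz(a,327.7,360.3,82)))
# points from depth of the rubber jaw face: between z 20 and 40
P=cloud(a);m=(a['range_z']>0)
for v in range(36,62,2): print(v,P[v,340].round(1),st(P[v,340]))
```

```text
UL top (np.float64(-36.9), np.float64(56.6))
UL bot (np.float64(-36.4), np.float64(38.1))
UR top (np.float64(35.7), np.float64(56.7))
UR bot (np.float64(37.0), np.float64(38.4))
LL top (np.float64(-36.4), np.float64(-44.6))
LR top (np.float64(36.3), np.float64(-44.6))
knob (np.float64(0.0), np.float64(-185.0))
36 [587.8 136.7  44.9] (np.float64(-2.5), np.float64(67.0))
38 [587.8 135.2  45.7] (np.float64(-2.4), np.float64(65.5))
40 [587.9 134.1  44.6] (np.float64(-2.3), np.float64(64.3))
42 [588.  132.9  43.4] (np.float64(-2.1), np.float64(63.2))
44 [588.  131.7  42.4] (np.float64(-2.0), np.float64(62.0))
46 [588.1 130.5  41.8] (np.float64(-1.9), np.float64(60.7))
48 [588.5 130.2  34.8] (np.float64(-1.5), np.float64(60.5))
50 [589.2 130.5  24.4] (np.float64(-0.8), np.float64(60.8))
52 [589.6 130.2  17.1] (np.float64(-0.4), np.float64(60.5))
54 [589.8 129.1  14.6] (np.float64(-0.2), np.float64(59.4))
56 [589.7 127.2  17.4] (np.float64(-0.2), np.float64(57.5))
58 [589.7 125.6  17.5] (np.float64(-0.1), np.float64(56.0))
60 [589.9 124.5  15.2] (np.float64(0.1), np.float64(54.8))
```

View pics/lipsA.png

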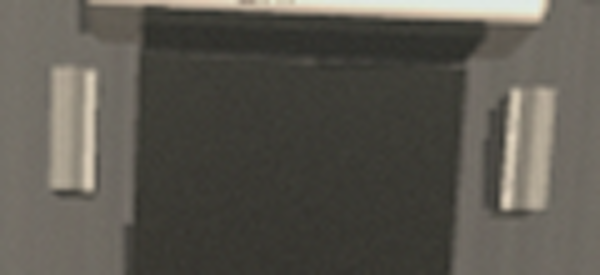

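View pics/lipsB.png

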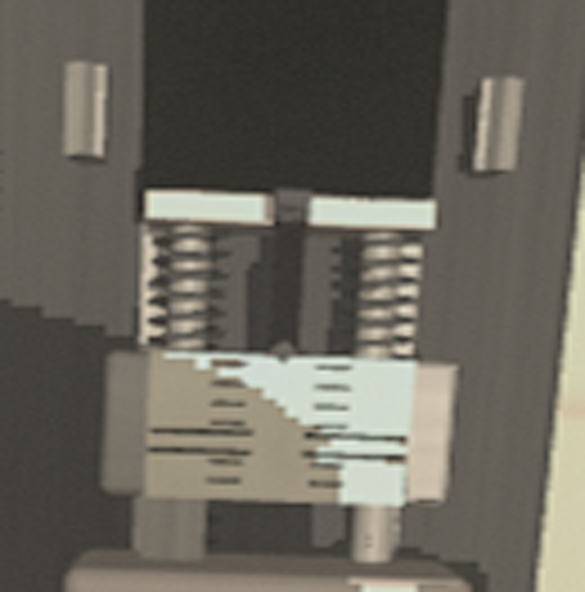

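```bash
python3 -c "
from h import *
plan(450,-299,330,-0.45)
"
```

```text
tcp [ 569.4 -109.7  399.8] psi 0.006 t 2.95 q [-0.33  0.32  0.05  1.3   0.    1.24] | travel [-188.6 -120.5   69.6] turn 0.456 F [ 0.2  0.4 -0.6] tz [-2.214e+00 -2.228e+00 -1.000e-03] w 85.7
```

Call:
{"api": "carry_out", "payload": {"hand": [1, 1, 1, 1, 1, 1, 1], "travel": [[-47, -30, 17], [-94, -60, 35], [-141, -90, 52], [-188, -120, 70], [-188, -120, 70], [-188, -120, 70], [-188, -120, 70]], "turn": [0.12, 0.24, 0.36, 0.456, 0.456, 0.456, 0.456]}}

```text
t: 3.82
tcp_pos: [451.4, -298.3, 330.3]
tool_rot: [2.659, 1.671, 0.001]
force: [0.4, -0.0, 0.6]
gripper_width: 85.6
```

```bash
python3 -c "
from h import *
c=cam('wrist');cv2.imwrite('pics/wC.png',c['frame']);np.save('pics/wC.npy',c,allow_pickle=True)
P=cloud(c)
m=(c['range_z']>0)&(P[...,2]>17)&(P[...,2]<34)
m=m.astype(np.uint8);m[300:]=0
n,l,st,ce=cv2.connectedComponentsWithStats(m)
for i in range(1,n):
  if st[i,4]>1500:
    q=P[l==i];print(st[i],np.median(q[:,2]),cv2.minAreaRect(q[:,:2].astype(np.float32)))
print('counter',dep(c,600,60))
"
```

```text
[ 587   20   53  233 3305] 24.853959634351952 ((664.8449096679688, -341.81085205078125), (165.54638671875, 17.507827758789062), 83.20870208740234)
[    0    29   153   151 14772] 24.657622714075927 ((329.8929443359375, -149.11624145507812), (62.63895797729492, 118.19950103759766), 84.13777160644531)
[  268    93    93   170 14857] 24.815579059244158 ((465.8971252441406, -270.8497619628906), (118.93201446533203, 62.20836639404297), 64.10384368896484)
[  78  261   91   39 2991] 24.483252309248087 ((300.8928527832031, -277.4408264160156), (31.828149795532227, 62.14409637451172), 68.33715057373047)
counter [ 665.94410394 -279.37542976   24.35381117]
```

View pics/wC.png

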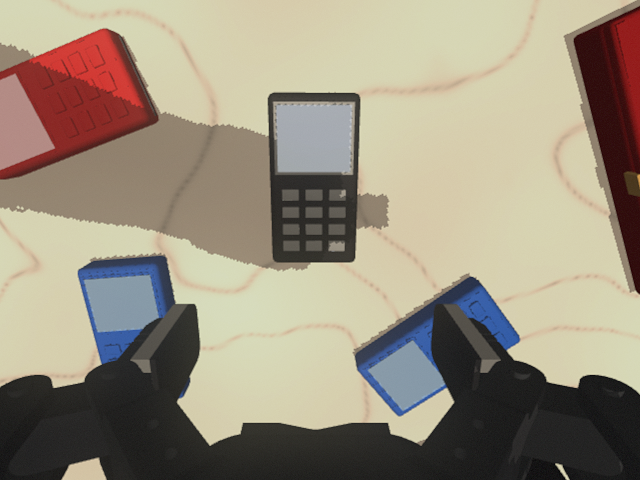

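```bash
python3 -c "
from h import *
c=np.load('pics/wC.npy',allow_pickle=True).item()
Q=np.array([onz(c,u,v,24.3)[:2] for u,v in((269,94),(359,94),(355,262),(273,262))])
print(Q.round(1),Q.mean(0),[np.linalg.norm(Q[i]-Q[(i+1)%4]).round(1) for i in range(4)])
y=(Q[0]+Q[1]-Q[2]-Q[3]);print(np.degrees(np.arctan2(y[1],y[0])))
K=c['mtx'];v,u=np.mgrid[0:480,0:640];z=c['range_z']
P=np.stack([(u-K[0,2])/K[0,0]*z,-(v-K[1,2])/K[1,1]*z,-z],-1)@c['mount'][:3,:3].T+c['mount'][:3,3]
m=(z>0)&(z<220)&(v>290)
q=P[m];print(q[:,2].max());
for s in(-1,1):
  g=q[(q[:,1]*s>30)&(q[:,2]>125)];g=g[np.argsort(-g[:,2])][:200:10];print(g.round(0)[:8])
plan(465,-271,230,-0.452)
"
```

```text
[[ 464.7 -205.4]
 [ 518.  -231. ]
 [ 467.8 -336.7]
 [ 413.2 -310.4]] [ 465.93563163 -270.87688195] [np.float64(59.1), np.float64(117.0), np.float64(60.7), np.float64(117.0)]
64.25040797558667
161.14732960283862
[[ -7. -41. 161.]
 [ -5. -41. 160.]
 [  8. -41. 159.]
 [  4. -41. 159.]
 [  2. -41. 159.]
 [ -3. -41. 159.]
 [  3. -41. 158.]
 [  7. -41. 158.]]
[[  1.  45. 160.]
 [ -7.  44. 160.]
 [  0.  44. 159.]
 [  5.  44. 159.]
 [ -4.  44. 159.]
 [ -3.  44. 158.]
 [ -3.  44. 158.]
 [ -8.  44. 158.]]
tcp [ 451.4 -298.4  330.3] psi -0.449 t 3.875 q [-0.73  0.28 -0.18  1.11  0.    1.29] | travel [ 30.6   0.3 100.3] turn 0.003 F [0.1 0.2 0.2] tz [2.659e+00 1.671e+00 1.000e-03] w 85.4
```

Call:
{"api": "carry_out", "payload": {"hand": [1, 1, 1], "travel": [[30, 0, 0], [30, 0, 0], [30, 0, 0]], "turn": [0, 0, 0]}}

```text
t: 4.25
tcp_pos: [463.9, -272.3, 330.0]
tool_rot: [2.66, 1.669, 0.0]
force: [0.5, 0.2, 0.6]
gripper_width: 85.3
```

```bash
cat >> h.py <<'E'
def term(c,near=(466,-271),zlo=17,zhi=34,vmax=420,top=24.3):
    """fit terminal by dark/any raised component near given xy; returns centre and yaw via colour contour on plane top"""
    P=cloud(c);z=c['range_z']
    m=((z>0)&(P[...,2]>zlo)&(P[...,2]<zhi)&(np.linalg.norm(P[...,:2]-np.array(near),axis=-1)<85)).astype(np.uint8)
    m[vmax:]=0
    m=cv2.morphologyEx(m,cv2.MORPH_OPEN,np.ones((3,3)))
    n,l,st,ce=cv2.connectedComponentsWithStats(m);i=1+np.argmax(st[1:,4])
    cnt=cv2.findContours((l==i).astype(np.uint8),cv2.RETR_EXTERNAL,cv2.CHAIN_APPROX_NONE)[0][0][:,0]
    q=np.array([onz(c,u,v,top)[:2] for u,v in cnt],np.float32)
    return st[i],cv2.minAreaRect(q)
E
python3 -c "
from h import *
c=cam('wrist');np.save('pics/wD.npy',c,allow_pickle=True)
print(term(c))
plan(465,-271,330,-0.452)
"
```

```text
(array([  270,   137,    90,   161, 13676], dtype=int32), ((466.40966796875, -269.9739990234375), (117.71680450439453, 61.13374710083008), 64.20674133300781))
tcp [ 463.7 -272.7  329.9] psi -0.451 t 4.3 q [-0.68  0.28 -0.19  1.1  -0.    1.34] | travel [ 2.1  0.4 -0.1] turn 0.001 F [-0.2  0.   0.7] tz [2.661 1.668 0.   ] w 85.0
```

Call:
{"api": "carry_out", "payload": {"hand": [1, 1, 1, 1, 1, 1, 1, 1, 1, 1], "travel": [[30, 0, 0], [30, 0, 0], [30, 0, 0], [30, 0, 0], [30, 0, 0], [30, 0, 0], [30, 0, 0], [30, 0, 0], [30, 0, 0], [30, 0, 0]], "turn": [-0.18, -0.36, -0.54, -0.72, -0.9, -1.08, -1.26, -1.44, -1.57, -1.57]}}

```text
t: 5.55
tcp_pos: [476.4, -246.4, 329.7]
tool_rot: [0.708, 3.061, -0.0]
force: [0.1, -0.4, -0.3]
gripper_width: 85.5
```

```bash
python3 -c "
from h import *
c=cam('wrist');np.save('pics/wE.npy',c,allow_pickle=True);cv2.imwrite('pics/wE.png',c['frame'])
print(term(c))
plan(465,-271,330,-0.452)
"
```

```text
(array([  194,   181,   169,    84, 13667], dtype=int32), ((465.03692626953125, -269.7311096191406), (118.44186401367188, 61.385257720947266), 63.93360137939453))
tcp [ 476.4 -246.3  329.7] psi 1.115 t 5.6 q [-0.63  0.27 -0.2   1.1   0.   -0.17] | travel [ -0.6 -27.2  -0.3] turn 1.567 F [-0.3  0.1  1.1] tz [ 0.71  3.06 -0.  ] w 85.2
```

View pics/wE.png

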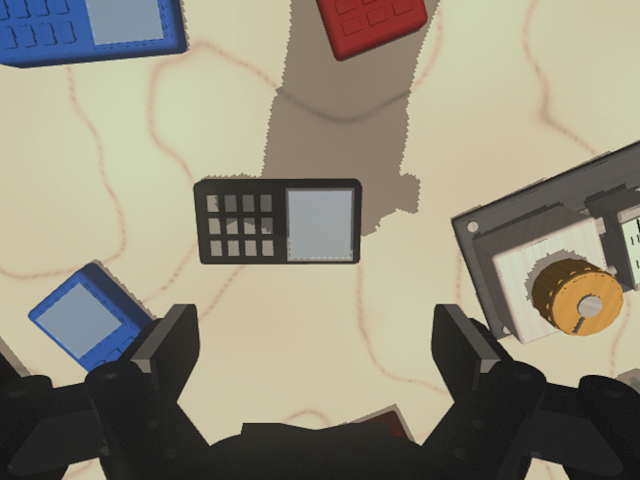

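```bash
python3 -c "
from h import *
plan(465.6,-270.5,240,-0.452)
"
```

```text
tcp [ 476.4 -246.3  329.7] psi 1.115 t 5.6 q [-0.63  0.27 -0.2   1.1   0.   -0.17] | travel [ -1.  -26.5  89.7] turn 1.567 F [-0.3  0.1  1.1] tz [ 0.71  3.06 -0.  ] w 85.2
```

Call:
{"api": "carry_out", "payload": {"hand": [1, 1, 1, 1, 1, 1, 1, 1, 1, 1], "travel": [[-1, -10, 10], [-1, -20, 20], [-1, -26.5, 30], [-1, -26.5, 40], [-1, -26.5, 50], [-1, -26.5, 60], [-1, -26.5, 70], [-1, -26.5, 80], [-1, -26.5, 90], [-1, -26.5, 90]], "turn": [0.18, 0.36, 0.54, 0.72, 0.9, 1.08, 1.26, 1.44, 1.567, 1.567]}}

```text
t: 6.85
tcp_pos: [465.4, -270.1, 239.0]
tool_rot: [-2.659, -1.67, 0.001]
force: [0.1, -0.1, 0.7]
gripper_width: 84.9
```

```bash
python3 -c "
from h import *
plan(465.6,-270.5,174,-0.452)
c=cam('wrist');cv2.imwrite('pics/wF.png',c['frame'])
"
```

```text
tcp [ 465.4 -270.1  239. ] psi -0.45 t 6.85 q [-0.68  0.35 -0.33  0.89  0.    1.35] | travel [-0.3  0.4 65. ] turn 0.002 F [ 0.1 -0.1  0.7] tz [-2.659e+00 -1.670e+00  1.000e-03] w 84.9
```

View pics/wF.png

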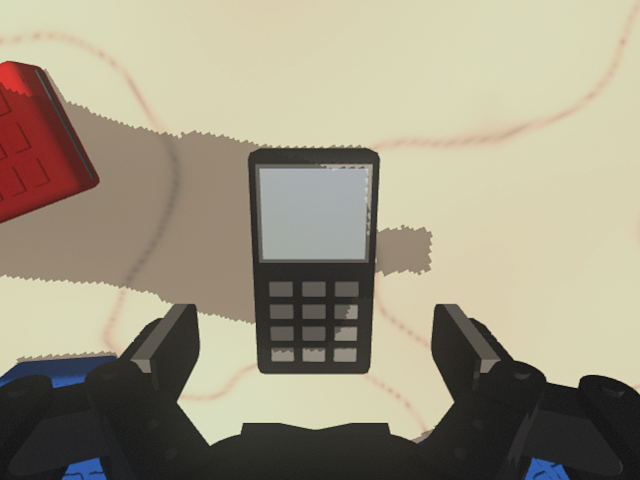

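The terminal sits centred between the fingers (columns 248–379 against finger faces at 197/433). I'll descend and grip.

Call:
{"api": "carry_out", "payload": {"hand": [1, 1, 1, 1, -1, -1, -1, -1, -1, -1], "travel": [[0, 0, 25], [0, 0, 50], [0, 0, 67], [0, 0, 67], [0, 0, 67], [0, 0, 67], [0, 0, 67], [0, 0, 67], [0, 0, 67], [0, 0, 67]], "turn": [0, 0, 0, 0, 0, 0, 0, 0, 0, 0], "squeeze": 30}}

```text
t: 8.15
tcp_pos: [466.0, -270.4, 173.9]
tool_rot: [2.659, 1.671, 0.001]
force: [-1.7, 0.5, 5.7]
gripper_width: 61.5
```

```bash
python3 -c "
from h import *
plan(500,-200,300,-0.45)
c=cam('wrist');cv2.imwrite('pics/wG.png',c['frame'])
"
```

```text
tcp [ 466.  -270.4  173.9] psi -0.449 t 8.15 q [-0.67  0.43 -0.4   0.74 -0.    1.34] | travel [  78.1    0.3 -126.1] turn 0.001 F [-1.7  0.5  5.7] tz [2.659e+00 1.671e+00 1.000e-03] w 61.5
```

View pics/wG.png

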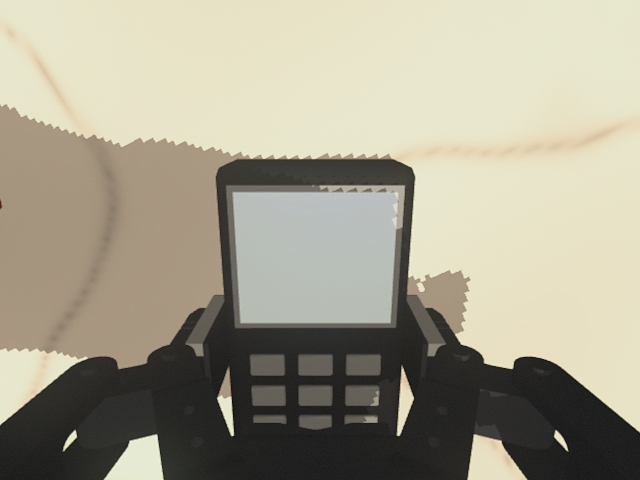

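Call:
{"api": "carry_out", "payload": {"hand": [-1, -1, -1, -1, -1], "travel": [[0, 0, -15], [0, 0, -50], [0, 0, -90], [0, 0, -128], [0, 0, -128]], "turn": [0, 0, 0, 0, 0]}}

```text
t: 8.82
tcp_pos: [466.9, -271.0, 304.6]
tool_rot: [2.654, 1.668, 0.004]
force: [0.6, -0.3, -3.9]
gripper_width: 61.3
```

```bash
python3 -c "
from h import *
plan(587,66.5,302,-0.036)
c=cam('wrist');cv2.imwrite('pics/wH.png',c['frame'])
"
```

```text
tcp [ 466.9 -271.   304.6] psi -0.449 t 8.825 q [-0.67  0.29 -0.23  1.04  0.    1.35] | travel [356.1 -38.3   1.8] turn -0.413 F [ 0.6 -0.3 -3.9] tz [2.654 1.668 0.004] w 61.3
```

View pics/wH.png

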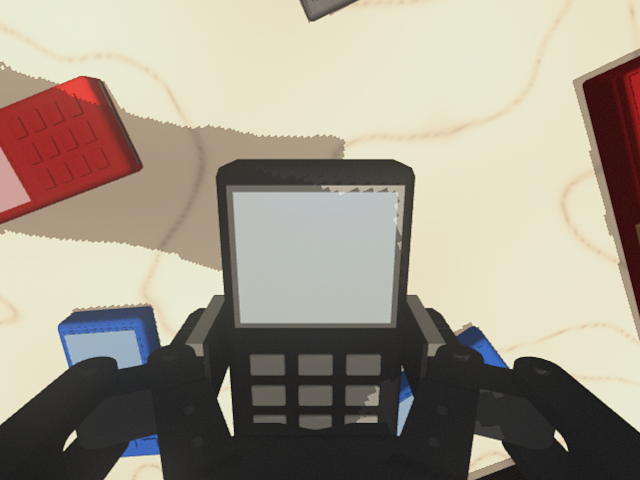

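The terminal is lifted and unchanged in the gripper (top edge still at row 160). Carrying it over the bay.

Call:
{"api": "carry_out", "payload": {"hand": [-1, -1, -1, -1, -1, -1, -1, -1, -1, -1], "travel": [[30, -3, 0], [75, -8, 0], [130, -14, 0], [185, -20, 0], [240, -26, 0], [290, -31, 0], [330, -35, 0], [356, -38, 2], [356, -38, 2], [356, -38, 2]], "turn": [-0.03, -0.08, -0.14, -0.21, -0.28, -0.34, -0.39, -0.413, -0.413, -0.413]}}

```text
t: 10.12
tcp_pos: [585.4, 66.8, 297.2]
tool_rot: [-2.26, -2.18, 0.004]
force: [-0.4, -0.3, -3.4]
gripper_width: 61.5
```

```bash
python3 -c "
from h import *
plan(587,66.5,220,-0.036)
c=cam('wrist');cv2.imwrite('pics/wI.png',c['frame']);np.save('pics/wI.npy',c,allow_pickle=True)
"
```

```text
tcp [585.4  66.8 297.2] psi -0.036 t 10.125 q [-0.02  0.39 -0.11  1.07 -0.    1.58] | travel [-0.2  1.8 77.2] turn -0.0 F [-0.4 -0.3 -3.4] tz [-2.26  -2.18   0.004] w 61.5
```

View pics/wI.png

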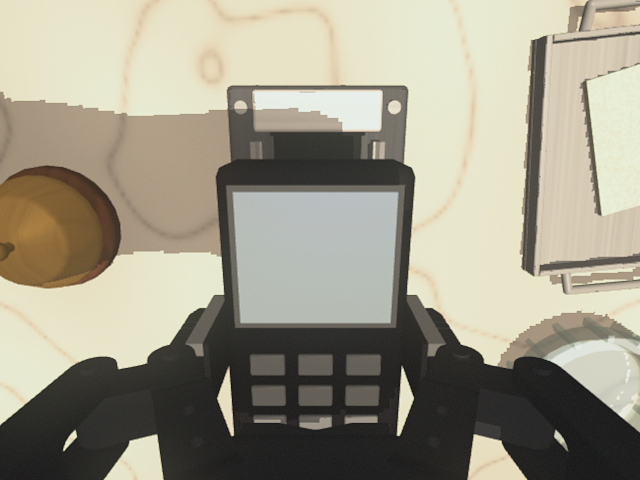

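```bash
python3 -c "
from h import *
c=np.load('pics/wI.npy',allow_pickle=True).item()
def tool(p):
    return (np.linalg.inv(c['W']@np.linalg.inv(c['mount']))@np.append(p,1))[:3].round(1)
for n,u,v,z in[('scL',240.5,106.5,11),('scR',394.5,106.5,11),('jawL',253,131,44),('jawR',382,131,44),('termTL',217.5,175,147.5),('termTR',413.5,175,147.5),('padL',206,355,147),('padR',426,355,147)]:
    p=onz(c,u,v,z);print(n,p.round(1),tool(p))
crop(c,200,70,430,200,3.4,'wI1.png')
"
```

```text
scL [543.2 148.6  11. ] [ 80.3 -44.3 286.3]
scR [637.8 145.2  11. ] [ 80.3  50.4 286. ]
jawL [554.8 134.3  44. ] [ 66.4 -32.3 253.3]
jawR [625.  131.8  44. ] [ 66.4  37.9 253.1]
termTL [559.1 123.4 147.5] [ 55.7 -27.9 149.8]
termTR [617.9 121.3 147.5] [ 55.7  31.  149.6]
padL [548.4  61.7 147. ] [ -6.4 -36.3 150.3]
padR [624.5  59.1 147. ] [ -6.3  39.8 150.1]
```

View pics/wI1.png

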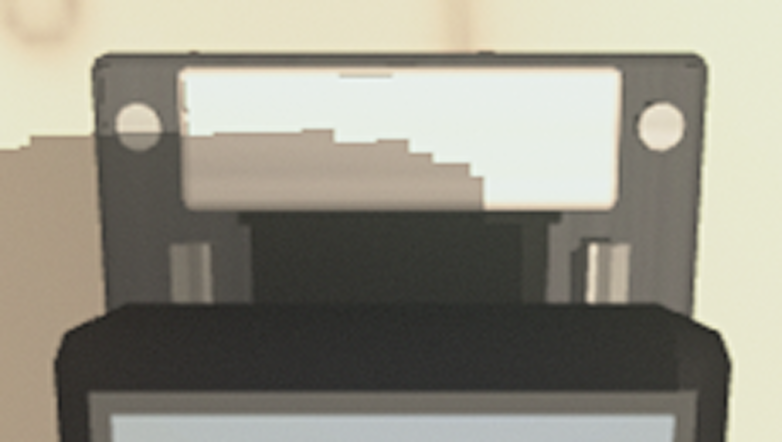

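Stand centre sits about 1.8 mm to +y of the tool relative to the terminal, yaw level. I'll correct that and descend to just above the lips, then lower slowly.

Call:
{"api": "carry_out", "payload": {"hand": [-1, -1, -1, -1, -1, -1, -1], "travel": [[0, 1.8, 10], [0, 1.8, 35], [0, 1.8, 60], [0, 1.8, 80], [0, 1.8, 92], [0, 1.8, 92], [0, 1.8, 92]], "turn": [0, 0, 0, 0, 0, 0, 0]}}

```text
t: 11.05
tcp_pos: [588.3, 66.8, 207.4]
tool_rot: [2.261, 2.18, 0.002]
force: [0.8, 0.1, -3.0]
gripper_width: 61.5
```

```bash
python3 -c "
from h import *
plan(587.1,66.8,190,-0.036)
c=cam('wrist');cv2.imwrite('pics/wJ.png',c['frame']);c=cam('side');crop(c,260,170,420,320,4,'sdJ.png')
"
```

```text
tcp [588.3  66.8 207.4] psi -0.036 t 11.05 q [-0.02  0.47 -0.22  0.87  0.    1.58] | travel [-0.  -1.3 17.4] turn -0.0 F [ 0.8  0.1 -3. ] tz [2.261e+00 2.180e+00 2.000e-03] w 61.5
```

View pics/wJ.png

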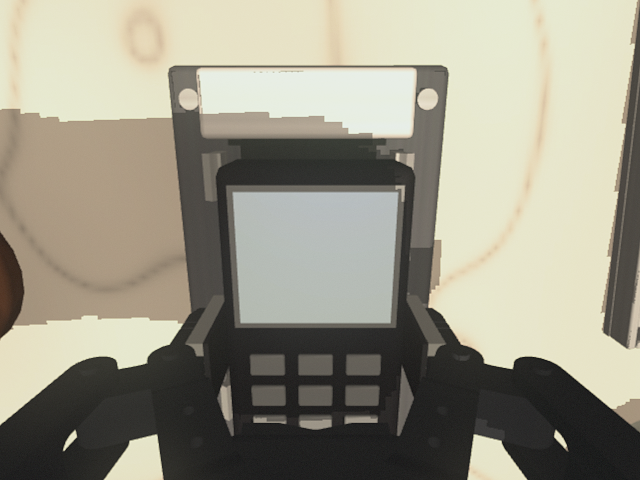

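View pics/sdJ.png

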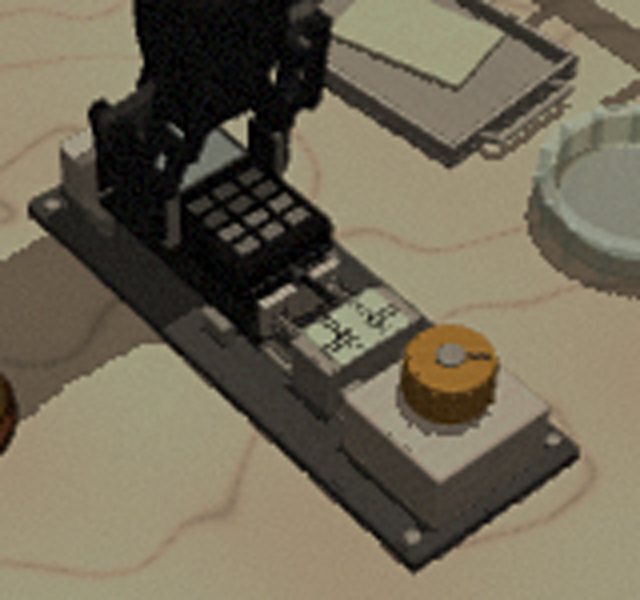

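```bash
python3 -c "
from h import *
c=cam('wrist')
def tool(p):
    return (np.linalg.inv(c['W']@np.linalg.inv(c['mount']))@np.append(p,1))[:3].round(1)
crop(c,160,60,460,200,2.6,'wJ1.png')
for n,u,v,z in[('scL',189,99.5,11),('scR',428,98.5,11),('jawL',200,137,44),('jawR',415.5,137,44),('termTL',217.5,175,57.5),('termTR',413.5,175,57.5)]:
    p=onz(c,u,v,z);print(n,p.round(1),tool(p))
print(observe()['tcp_pos'])
"
```

```text
scL [543.1 148.2  11. ] [ 79.6 -48.6 196.6]
scR [638.1 145.2  11. ] [ 80.   46.4 196.8]
jawL [555.  134.4  44. ] [ 66.3 -36.2 163.7]
jawR [625.4 131.9  44. ] [ 66.3  34.3 163.8]
termTL [562.7 123.5  57.5] [ 55.6 -28.  150.2]
termTR [621.9 121.3  57.5] [ 55.6  31.2 150.3]
[588.37123219  66.98494982 207.6796493 ]
```

View pics/wJ1.png

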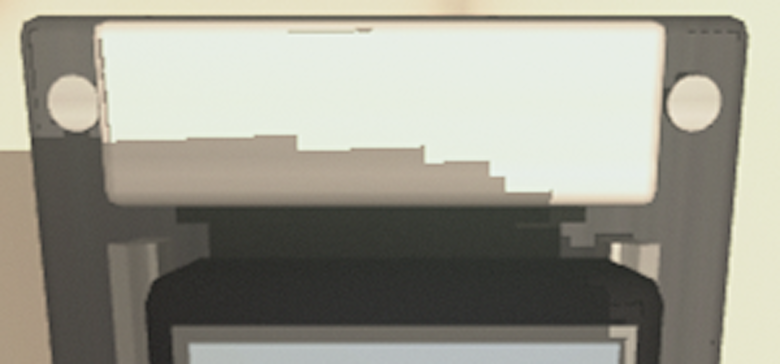

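The terminal is about 2.5 mm too far to tool +y: its right edge overlaps the right lip in the crop, with the jaw middle at -1.0 against the terminal middle at +1.6. Correcting, and going a little lower.

Call:
{"api": "carry_out", "payload": {"hand": [-1, -1, -1, -1], "travel": [[0, -1.5, 1], [0, -2.5, 3], [0, -2.5, 4], [0, -2.5, 4]], "turn": [0, 0, 0, 0]}}

```text
t: 11.7
tcp_pos: [585.3, 67.1, 202.5]
tool_rot: [-2.261, -2.181, 0.0]
force: [0.2, -0.2, -3.4]
gripper_width: 61.3
```

```bash
python3 -c "
from h import *
c=cam('wrist')
def tool(p):
    return (np.linalg.inv(c['W']@np.linalg.inv(c['mount']))@np.append(p,1))[:3].round(1)
crop(c,160,60,460,200,2.6,'wK1.png')
np.save('pics/wK.npy',c,allow_pickle=True)
cv2.imwrite('pics/wK.png',c['frame'])
plan(586,66.8,190,-0.036)
"
```

```text
tcp [585.4  67.1 202.6] psi -0.036 t 11.75 q [-0.02  0.47 -0.23  0.86  0.    1.58] | travel [-0.3  0.6 12.6] turn 0.0 F [-0.8 -0.2 -3. ] tz [-2.261 -2.181  0.   ] w 61.2
```

View pics/wK1.png

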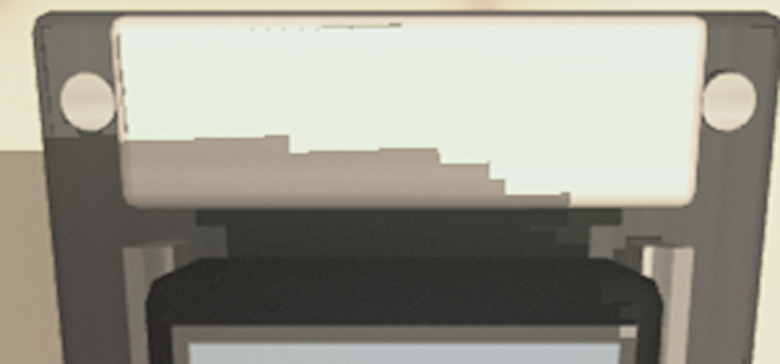

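Call:
{"api": "carry_out", "payload": {"hand": [-1, -1, -1, -1, -1], "travel": [[0, 0.6, 0], [0, 0.6, 4], [0, 0.6, 7], [0, 0.6, 10], [0, 0.6, 10]], "turn": [0, 0, 0, 0, 0]}}

```text
t: 12.38
tcp_pos: [585.8, 67.1, 192.2]
tool_rot: [-2.261, -2.181, 0.001]
force: [0.2, -0.6, -4.3]
gripper_width: 61.1
```

```bash
python3 -c "
from h import *
c=cam('wrist')
crop(c,160,60,460,200,2.6,'wL1.png')
plan(586,66.8,190,-0.036)
"
```

```text
tcp [585.9  67.1 192.5] psi -0.036 t 12.425 q [-0.02  0.49 -0.24  0.84  0.    1.58] | travel [-0.3  0.1  2.5] turn 0.0 F [ 0.3 -0.2 -2.8] tz [-2.261 -2.181  0.   ] w 60.9
```

View pics/wL1.png

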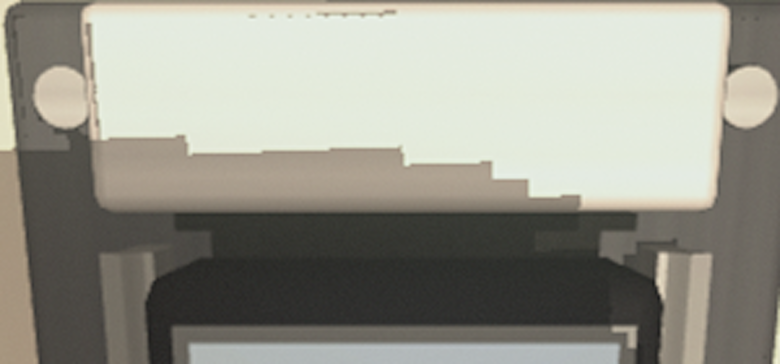

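Call:
{"api": "carry_out", "payload": {"hand": [-1, -1, -1, -1], "travel": [[1, 0.2, 0.5], [1.5, 0.2, 1.2], [1.5, 0.2, 2], [1.5, 0.2, 2.2]], "turn": [0, 0, 0, 0]}}

```text
t: 12.92
tcp_pos: [586.2, 68.6, 190.5]
tool_rot: [-2.261, -2.181, -0.0]
force: [-0.1, 0.4, -4.0]
gripper_width: 61.4
```

```bash
python3 -c "
from h import *
plan(586,68.8,190,-0.036)
"
```

```text
tcp [586.2  68.6 190.5] psi -0.036 t 12.925 q [-0.02  0.49 -0.25  0.84  0.    1.59] | travel [ 0.2 -0.2  0.5] turn 0.0 F [-0.1  0.4 -4. ] tz [-2.261 -2.181 -0.   ] w 61.4
```

Call:
{"api": "carry_out", "payload": {"hand": [-1, -1, -1], "travel": [[0, 0, 0.4], [0, 0, 0.8], [0, 0, 0.8]], "turn": [0, 0, 0]}}

```text
t: 13.3
tcp_pos: [586.2, 68.6, 189.8]
tool_rot: [-2.261, -2.181, -0.0]
force: [0.1, -0.8, -2.4]
gripper_width: 61.5
```

```bash
python3 -c "
from h import *
plan(586,68.8,190,-0.036)
"
```

```text
tcp [586.2  68.6 189.8] psi -0.036 t 13.3 q [-0.02  0.49 -0.25  0.83  0.    1.59] | travel [ 0.2 -0.3 -0.2] turn 0.0 F [ 0.1 -0.8 -2.4] tz [-2.261 -2.181 -0.   ] w 61.5
```

Weight is coming off at 189.8, as predicted. Releasing and rising.

Call:
{"api": "carry_out", "payload": {"hand": [0.2, 0.6, 1, 1, 1, 1, 1, 1, 1], "travel": [[0, 0, 0], [0, 0, 0], [0, 0, 0], [0, 0, 0], [0, 0, -10], [0, 0, -40], [0, 0, -80], [0, 0, -120], [0, 0, -120]], "turn": [0, 0, 0, 0, 0, 0, 0, 0, 0]}}

```text
t: 14.42
tcp_pos: [587.7, 68.6, 314.5]
tool_rot: [2.257, 2.177, 0.009]
force: [0.0, -0.0, -0.5]
gripper_width: 85.4
```

```bash
python3 -c "
from h import *
plan(581,-50,330,-0.036)
c=cam('wrist');cv2.imwrite('pics/wM.png',c['frame']);np.save('pics/wM.npy',c,allow_pickle=True)
"
```

```text
tcp [587.7  68.6 314.5] psi -0.036 t 14.425 q [-0.02  0.38 -0.08  1.1   0.    1.59] | travel [-118.7   -2.3  -15.6] turn 0.0 F [ 0.  -0.  -0.5] tz [2.257 2.177 0.009] w 85.4
```

View pics/wM.png

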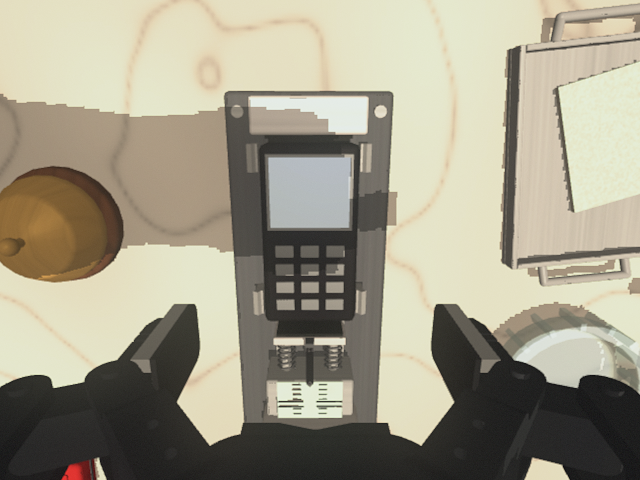

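The terminal lies flat between the lips (columns 262–358, rows 143–320), with its end at the jaw and the spring slack. Now to the knob, unwinding the last joint to ψ ≈ 3.3 rad for a long clockwise stroke.

```bash
python3 -c "
from h import *
plan(579.4,-116,300,3.1)
c=cam('side');crop(c,260,170,420,320,4,'sdM.png')
"
```

```text
tcp [586.9  68.6 312.2] psi -0.036 t 14.475 q [-0.02  0.38 -0.08  1.1   0.    1.59] | travel [-184.7   -1.    12.2] turn -3.136 F [0.4 0.3 0.5] tz [2.259 2.179 0.005] w 85.5
```

View pics/sdM.png

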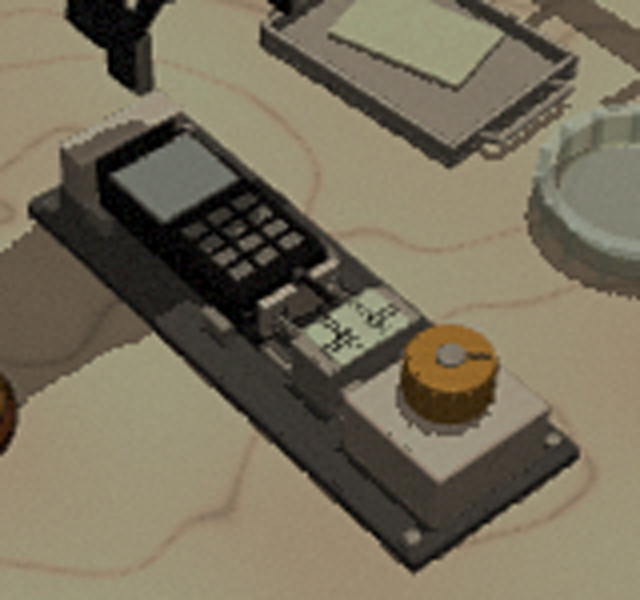

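Call:
{"api": "carry_out", "payload": {"hand": [1, 1, 1, 1, 1, 1, 1, 1, 1, 1], "travel": [[-40, -1, 0], [-80, -3, 0], [-120, -4, 5], [-160, -5, 10], [-184.5, -6, 14], [-184.5, -6, 14], [-184.5, -6, 14], [-184.5, -6, 14], [-184.5, -6, 14], [-184.5, -6, 14]], "turn": [-0.18, -0.36, -0.54, -0.72, -0.9, -1.08, -1.26, -1.44, -1.62, -1.8]}}

```text
t: 15.78
tcp_pos: [572.9, -115.4, 294.0]
tool_rot: [0.312, -3.123, -0.002]
force: [0.4, -0.4, 0.5]
gripper_width: 85.5
```

Call:
{"api": "carry_out", "payload": {"hand": [1, 1, 1, 1, 1, 1, 1, 1, 1, 1], "travel": [[0, 0, 0], [0, 0, 0], [0, 0, 0], [0, 0, 0], [0, 0, 0], [0, 0, 0], [0, 0, 0], [0, 0, 0], [0, 0, 0], [0, 0, 0]], "turn": [-0.18, -0.36, -0.54, -0.72, -0.9, -1.08, -1.26, -1.44, -1.53, -1.53]}}

```text
t: 17.02
tcp_pos: [573.1, -115.4, 294.3]
tool_rot: [2.382, -2.047, -0.004]
force: [0.5, -0.2, 0.2]
gripper_width: 85.4
```

```bash
python3 -c "
from h import *
plan(579.4,-116,226,3.3)
c=cam('wrist');cv2.imwrite('pics/wN.png',c['frame']);np.save('pics/wN.npy',c,allow_pickle=True)
"
```

```text
tcp [ 573.1 -115.4  294.3] psi -2.99 t 17.025 q [-0.34  0.39 -0.12  1.06  0.   -2.06] | travel [ 1.6 -6.4 68.2] turn -6.29 F [ 0.5 -0.2  0.2] tz [ 2.382 -2.047 -0.004] w 85.4
```

View pics/wN.png

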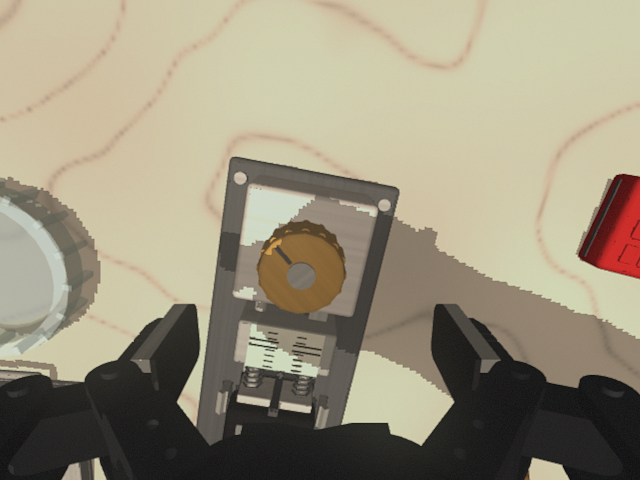

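```bash
python3 -c "
from h import *
c=np.load('pics/wN.npy',allow_pickle=True).item()
p=onz(c,301.5,275,82);print(p)
crop(c,240,200,360,330,4.5,'wN1.png')
W=c['W']@np.linalg.inv(c['mount']);print((np.linalg.inv(W)@np.append(p,1)).round(1))
"
```

```text
[ 580.44778263 -114.11226096   82.        ]
[ 1.000e-01 -8.000e+00  2.122e+02  1.000e+00]
```

View pics/wN1.png

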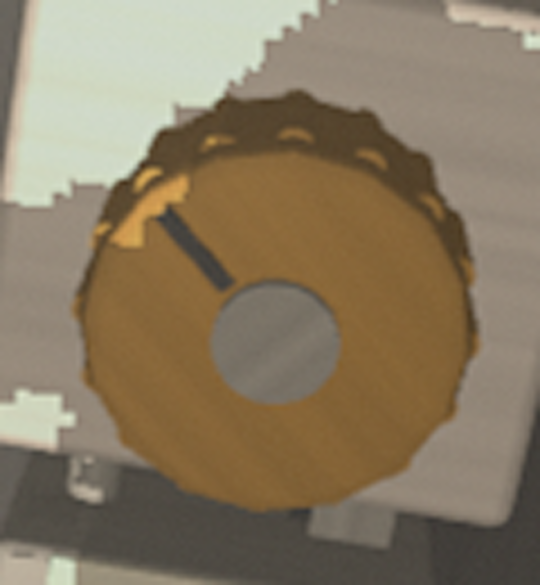

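Call:
{"api": "carry_out", "payload": {"hand": [1, 1, 1, 1], "travel": [[0, -4, 20], [0, -8, 35], [0, -8, 38], [0, -8, 38]], "turn": [0, 0, 0, 0]}}

```text
t: 17.58
tcp_pos: [581.4, -114.3, 257.4]
tool_rot: [2.384, -2.046, -0.001]
force: [-0.3, 0.4, 0.0]
gripper_width: 85.8
```

```bash
python3 -c "
from h import *
plan(580.6,-114.8,226,3.3)
c=cam('wrist');cv2.imwrite('pics/wO.png',c['frame']);np.save('pics/wO.npy',c,allow_pickle=True)
"
```

```text
tcp [ 581.4 -114.3  257.4] psi -2.989 t 17.575 q [-0.33  0.43 -0.16  0.99  0.   -2.05] | travel [ 0.3  0.8 31.4] turn -6.289 F [-0.3  0.4  0. ] tz [ 2.384e+00 -2.046e+00 -1.000e-03] w 85.8
```

View pics/wO.png

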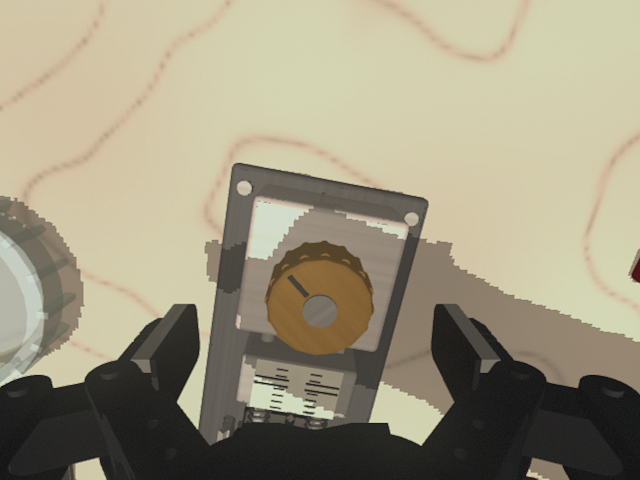

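```bash
python3 -c "
from h import *
c=np.load('pics/wO.npy',allow_pickle=True).item()
p=onz(c,319.7,310.5,82);print(p)
W=c['W']@np.linalg.inv(c['mount']);print((np.linalg.inv(W)@np.append(p,1)).round(1))
"
```

```text
[ 580.59815479 -113.74641337   82.        ]
[ -0.6   0.6 175.4   1. ]
```

```bash
python3 -c "
from h import *
np.set_printoptions(precision=4,suppress=True)
c=np.load('pics/wO.npy',allow_pickle=True).item()
print(c['mtx'],c['mount']); W=c['W']@np.linalg.inv(c['mount']);print(W)
o,d=ray(c,319.7,310.5);print(o,d)
s=observe();print(R.from_rotvec(s['tool_rot']).as_matrix(),s['tcp_pos'],s['tool_rot'])
for n in 'ABCDEM':
    a=np.load(f'pics/w{n}.npy',allow_pickle=True).item();print(n,a['mount'][1],a['mtx'][0])
"
```

```text
[[395.0977   0.     315.0446]
 [  0.     395.0977 238.1517]
 [  0.       0.       1.    ]] [[ 0.      0.9595  0.2817 72.4208]
 [ 1.     -0.0003  0.001  -1.152 ]
 [ 0.001   0.2817 -0.9595 30.3974]
 [ 0.      0.      0.      1.    ]]
[[   0.1515   -0.9885   -0.0008  581.4077]
 [  -0.9885   -0.1515    0.0003 -114.3421]
 [  -0.0005    0.0007   -1.      257.3988]
 [   0.        0.        0.        1.    ]]
[ 593.497  -185.7413  226.967 ] [-0.0808  0.4508 -0.9077]
[[ 0.1516 -0.9884  0.    ]
 [-0.9884 -0.1516  0.0001]
 [-0.0001 -0.     -1.    ]] [ 581.5563 -114.4136  257.8672] [-2.3838  2.0461  0.0001]
A [ 1.      0.0003 -0.0009  1.2744] [395.0977   0.     315.0446]
B [ 1.      0.0003 -0.0009  1.2748] [395.0977   0.     315.0446]
C [ 1.      0.0002 -0.0006  1.4722] [395.0977   0.     315.0446]
D [ 1.      0.0002 -0.0006  1.4722] [395.0977   0.     315.0446]
E [ 1.      0.0002 -0.0009 -0.1002] [395.0977   0.     315.0446]
M [ 1.      0.0003 -0.0009  1.3076] [395.0977   0.     315.0446]
```

```bash
python3 -c "
from h import *
for n in 'ABCDEMNO':
    a=np.load(f'pics/w{n}.npy',allow_pickle=True).item();print(n,a['mount'][:3,3].round(2), np.degrees(np.arctan2(a['mount'][0,2],-a['mount'][2,2])).round(2))
"
```

```text
A [70.76  1.27 30.4 ] 16.31
B [70.76  1.27 30.4 ] 16.31
C [71.39  1.47 30.4 ] 16.29
D [71.39  1.47 30.4 ] 16.29
E [70.03 -0.1  30.4 ] 16.37
M [70.81  1.31 30.41] 16.3
N [72.42 -1.15 30.39] 16.36
O [72.42 -1.15 30.4 ] 16.36
```

The wrist mount calibration varies with pose, and the averages reconcile: knob at about (579.7, -114.1). Descending on the knob and gripping.

Call:
{"api": "carry_out", "payload": {"hand": [1, 1, 1, 1, -1, -1, -1, -1, -1, -1], "travel": [[0, 1.5, 10], [0, 1.5, 25], [0, 1.5, 33], [0, 1.5, 33], [0, 1.5, 33], [0, 1.5, 33], [0, 1.5, 33], [0, 1.5, 33], [0, 1.5, 33], [0, 1.5, 33]], "turn": [0, 0, 0, 0, 0, 0, 0, 0, 0, 0], "squeeze": 60}}

```text
t: 18.88
tcp_pos: [579.7, -114.7, 225.6]
tool_rot: [2.383, -2.046, 0.0]
force: [-2.1, -0.1, 5.8]
gripper_width: 42.5
```

```bash
python3 -c "
from h import *
plan(579.6,-114.1,226,3.3);print(observe()['torque'])
c=cam('wrist');cv2.imwrite('pics/wP.png',c['frame'])
"
```

```text
tcp [ 579.7 -114.7  225.6] psi -2.989 t 18.875 q [-0.33  0.45 -0.2   0.91 -0.   -2.05] | travel [-0.6 -0.  -0.4] turn -6.289 F [-2.1 -0.1  5.8] tz [ 2.383 -2.046  0.   ] w 42.5
[-0.1288896   0.73274834 -0.01115895]
```

View pics/wP.png

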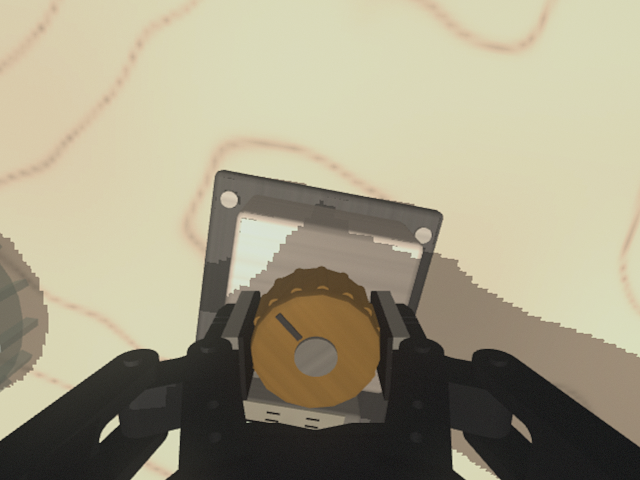

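The knob is gripped squarely (width 42.5, centre at column 315). Starting the clockwise turn: 1.5 rad, then up to a total of 2.1. Neither can overtighten it.

Call:
{"api": "carry_out", "payload": {"hand": [-1, -1, -1, -1, -1, -1, -1, -1, -1, -1], "travel": [[0, 0, 0], [0, 0, 0], [0, 0, 0], [0, 0, 0], [0, 0, 0], [0, 0, 0], [0, 0, 0], [0, 0, 0], [0, 0, 0], [0, 0, 0]], "turn": [0.15, 0.3, 0.45, 0.6, 0.75, 0.9, 1.05, 1.2, 1.35, 1.5]}}

```text
t: 20.18
tcp_pos: [578.8, -114.1, 225.6]
tool_rot: [0.344, -3.12, -0.002]
force: [-6.3, 2.6, 8.4]
gripper_width: 42.4
```

```bash
python3 -c "
from h import *
plan(579.6,-114.1,226,1.1);print(observe()['torque'])
c=cam('wrist');cv2.imwrite('pics/wQ.png',c['frame'])
c=cam('side');crop(c,260,170,420,320,4,'sdQ.png')
"
```

```text
tcp [ 578.8 -114.1  225.6] psi 1.79 t 20.175 q [-0.33  0.45 -0.2   0.92 -0.   -0.55] | travel [-0.8 -0.2 -0.4] turn 0.69 F [-6.3  2.6  8.4] tz [ 3.44e-01 -3.12e+00 -2.00e-03] w 42.4
[0.47885422 1.32629406 0.44771329]
```

View pics/wQ.png

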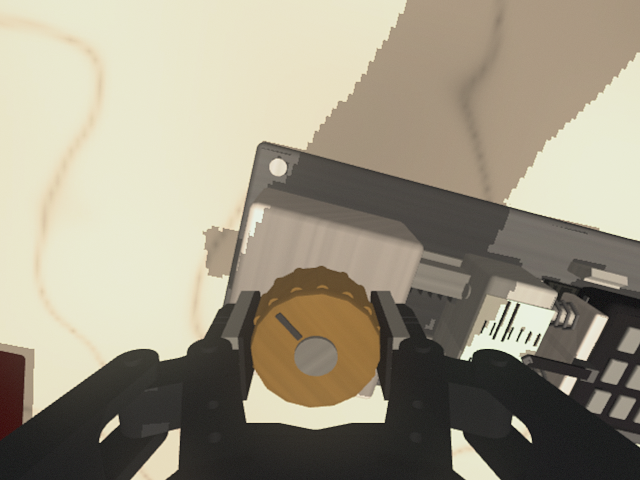

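View pics/sdQ.png

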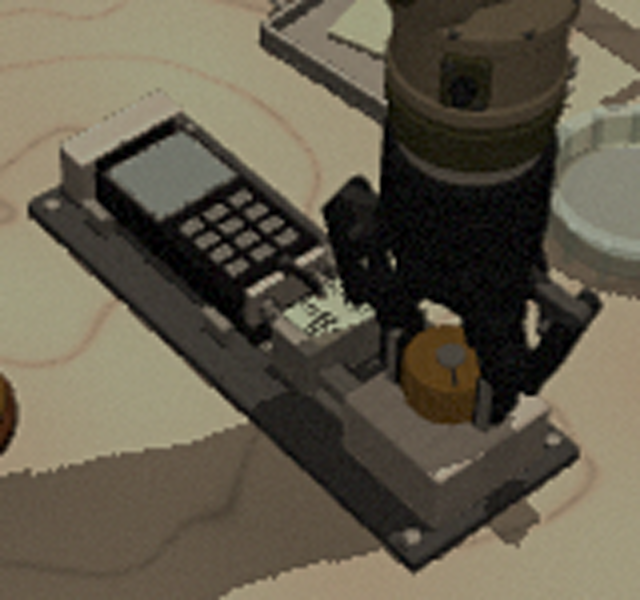

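Call:
{"api": "carry_out", "payload": {"hand": [-1, -1, -1, -1, -1], "travel": [[0, 0, 0], [0, 0, 0], [0, 0, 0], [0, 0, 0], [0, 0, 0]], "turn": [0.15, 0.3, 0.45, 0.5, 0.5]}}

```text
t: 20.9
tcp_pos: [578.8, -113.7, 225.6]
tool_rot: [-0.432, -3.109, -0.002]
force: [-6.4, 4.1, 8.3]
gripper_width: 42.8
```

```bash
python3 -c "
from h import *
plan(579.6,-114.1,226,1.1);print(observe()['torque'])
c=cam('wrist');cv2.imwrite('pics/wR.png',c['frame'])
"
```

```text
tcp [ 578.8 -113.7  225.6] psi 1.295 t 20.9 q [-0.33  0.45 -0.2   0.92  0.   -0.05] | travel [-0.9 -0.2 -0.4] turn 0.195 F [-6.4  4.1  8.3] tz [-4.320e-01 -3.109e+00 -2.000e-03] w 42.8
[0.69119789 1.2355641  0.19733776]
```

View pics/wR.png

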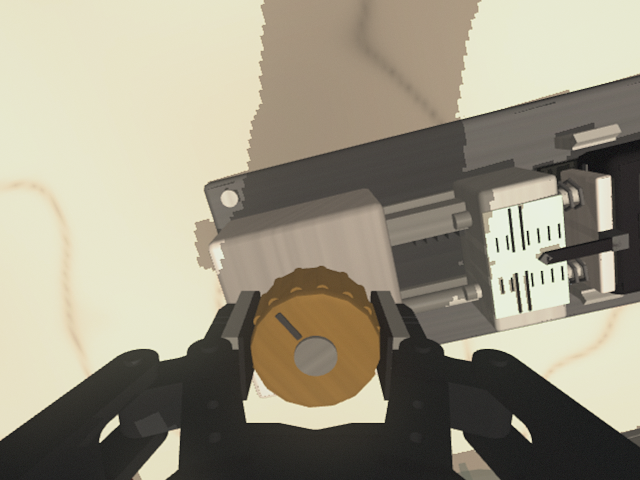

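```bash
python3 -c "
from h import *
c=cam('wrist');crop(c,470,180,640,330,4.5,'wR1.png');np.save('pics/wR.npy',c,allow_pickle=True)
"
```

```text
(no output)
```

View pics/wR1.png

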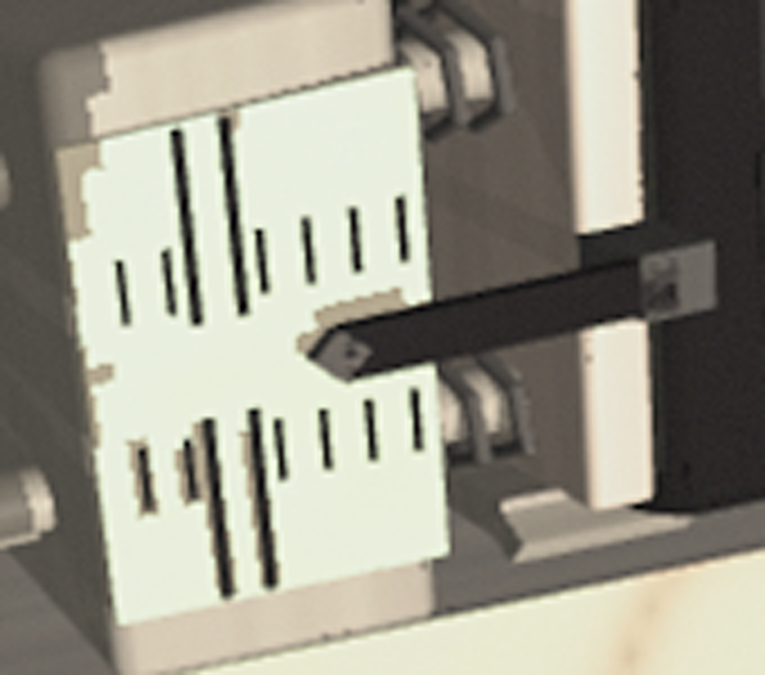

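Tip at crop (306,350) against the set-mark middle at (225,350), with the line spacing of 46 px equal to 4 mm. That leaves about 7 mm, or 0.64 rad. Turning 0.45 more and looking again.

Call:
{"api": "carry_out", "payload": {"hand": [-1, -1, -1, -1, -1], "travel": [[0, 0, 0], [0, 0, 0], [0, 0, 0], [0, 0, 0], [0, 0, 0]], "turn": [0.12, 0.24, 0.36, 0.45, 0.45]}}

```text
t: 21.62
tcp_pos: [579.0, -113.4, 225.6]
tool_rot: [-1.115, -2.934, -0.003]
force: [-6.3, 5.3, 7.8]
gripper_width: 42.5
```

```bash
python3 -c "
from h import *
plan(579.6,-114.1,226,1.1);print(observe()['torque'])
c=cam('wrist');cv2.imwrite('pics/wS.png',c['frame'])
crop(c,430,150,600,300,4.5,'wS1.png');np.save('pics/wS.npy',c,allow_pickle=True)
"
```

```text
tcp [ 579.  -113.4  225.6] psi 0.845 t 21.625 q [-0.33  0.45 -0.2   0.92  0.    0.4 ] | travel [-1.  -0.1 -0.4] turn -0.255 F [-6.3  5.3  7.8] tz [-1.115 -2.934 -0.003] w 42.5
[0.95730499 1.05386399 0.1951531 ]
```

View pics/wS1.png

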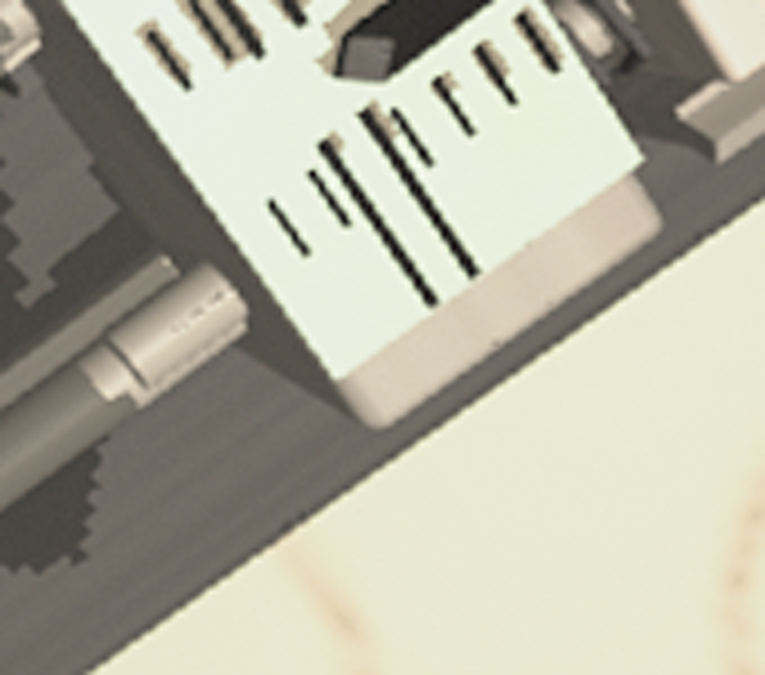

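```bash
python3 -c "
from h import *
c=np.load('pics/wS.npy',allow_pickle=True).item();crop(c,430,90,570,220,4.6,'wS2.png')
"
```

View pics/wS2.png

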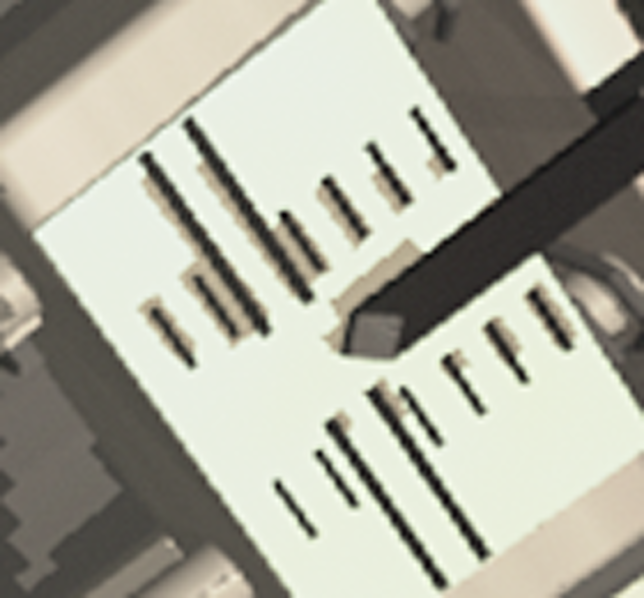

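Tip is about 1.2–1.8 mm short of the mark's middle, depending on parallax. I'll turn 0.1 rad more, then release, rise and look from straight above.

Call:
{"api": "carry_out", "payload": {"hand": [-1, -1, -1, -1], "travel": [[0, 0, 0], [0, 0, 0], [0, 0, 0], [0, 0, 0]], "turn": [0.06, 0.1, 0.1, 0.1]}}

```text
t: 22.18
tcp_pos: [579.0, -113.3, 225.6]
tool_rot: [-1.258, -2.876, -0.003]
force: [-5.6, 5.3, 8.0]
gripper_width: 42.4
```

```bash
python3 -c "
from h import *
plan(579.6,-114.1,226,0.);print(observe()['torque'])
c=cam('wrist')
crop(c,420,70,560,200,4.6,'wT1.png');np.save('pics/wT.npy',c,allow_pickle=True)
"
```

```text
tcp [ 579.  -113.3  225.6] psi 0.746 t 22.175 q [-0.33  0.45 -0.2   0.92  0.    0.5 ] | travel [-1.  -0.1 -0.4] turn 0.746 F [-5.6  5.3  8. ] tz [-1.258 -2.876 -0.003] w 42.4
[0.98282072 1.01044212 0.34924457]
```

View pics/wT1.png

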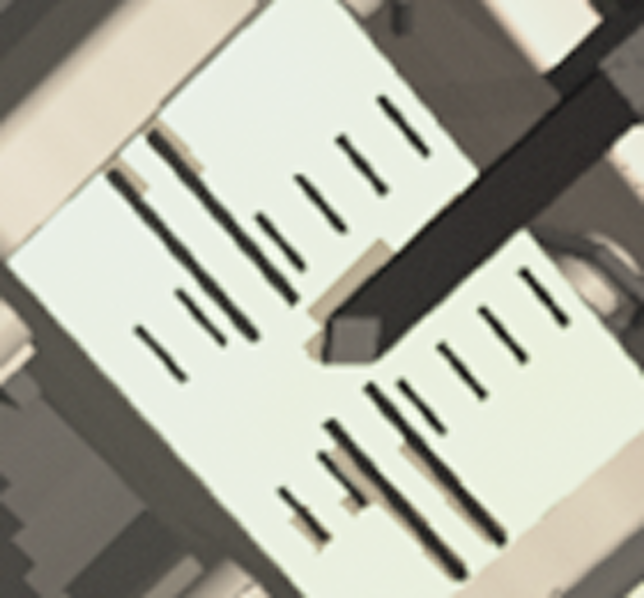

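Call:
{"api": "carry_out", "payload": {"hand": [-0.1, 0.2, 0.4, 0.4, 0.4, 0.4, 0.4, 0.4, 0.4, 0.4], "travel": [[0, 0, 0], [0, 0, 0], [0, 0, 0], [0, 0, 0], [0, 0, -15], [0, 0, -35], [0, 0, -50], [0, 0, -50], [0, 0, -50], [0, 0, -50]], "turn": [0, 0, 0, 0, 0, 0, 0.15, 0.3, 0.45, 0.6]}}

```text
t: 23.48
tcp_pos: [580.3, -114.8, 275.9]
tool_rot: [2.061, 2.369, 0.001]
force: [-0.8, -0.1, -0.7]
gripper_width: 59.4
```

```bash
python3 -c "
from h import *
plan(579.6,-114.1,226,-0.036);print(observe()['torque'])
c=cam('wrist');cv2.imwrite('pics/wU.png',c['frame'])
"
```

```text
tcp [ 580.3 -114.8  275.9] psi 0.139 t 23.475 q [-0.33  0.41 -0.14  1.02  0.    1.1 ] | travel [ 0.8 -0.6 49.9] turn 0.175 F [-0.8 -0.1 -0.7] tz [2.061e+00 2.369e+00 1.000e-03] w 59.4
[ 0.00226001  0.01181188 -0.01926289]
```

View pics/wU.png

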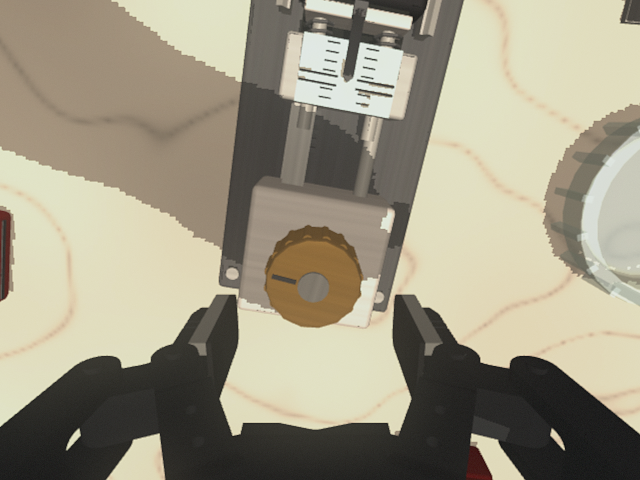

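Call:
{"api": "carry_out", "payload": {"hand": [0.4, 0.4, 0.4, 0.4], "travel": [[10, 3, 0], [20, 7, 0], [20, 7, 0], [20, 7, 0]], "turn": [0.1, 0.175, 0.175, 0.175]}}

```text
t: 24.02
tcp_pos: [584.2, -94.1, 275.1]
tool_rot: [2.253, 2.189, 0.0]
force: [0.2, 0.7, 0.2]
gripper_width: 59.6
```

```bash
python3 -c "
from h import *
plan(579.6,-114.1,226,-0.036)
c=cam('wrist');cv2.imwrite('pics/wV.png',c['frame']);crop(c,250,20,410,170,5,'wV1.png');np.save('pics/wV.npy',c,allow_pickle=True)
"
```

```text
tcp [584.2 -94.1 275.1] psi -0.029 t 24.025 q [-0.3   0.41 -0.14  1.02 -0.    1.3 ] | travel [-20.1  -4.   49.1] turn 0.007 F [0.2 0.7 0.2] tz [2.253 2.189 0.   ] w 59.6
```

View pics/wV1.png

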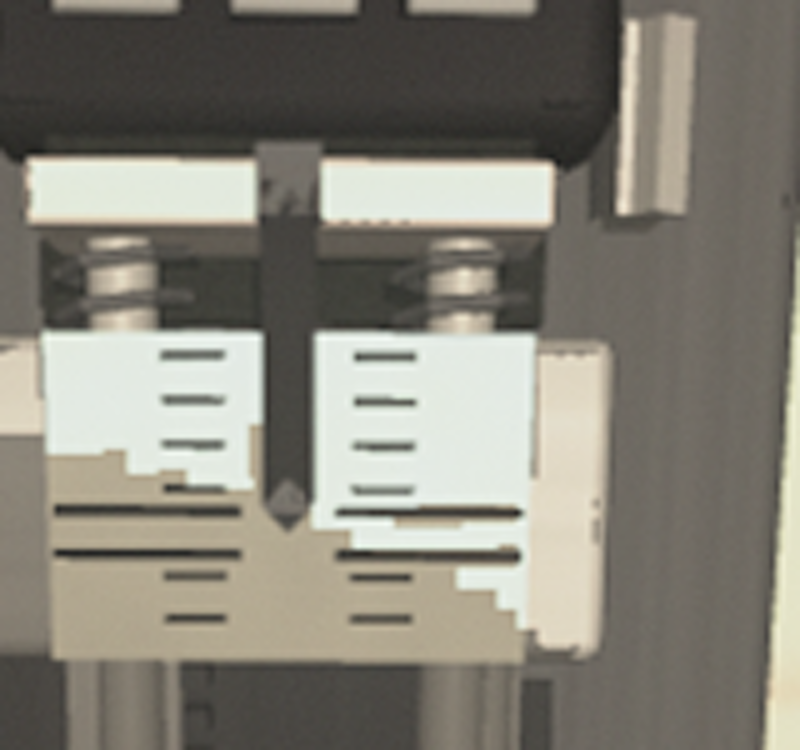

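View pics/wV.png

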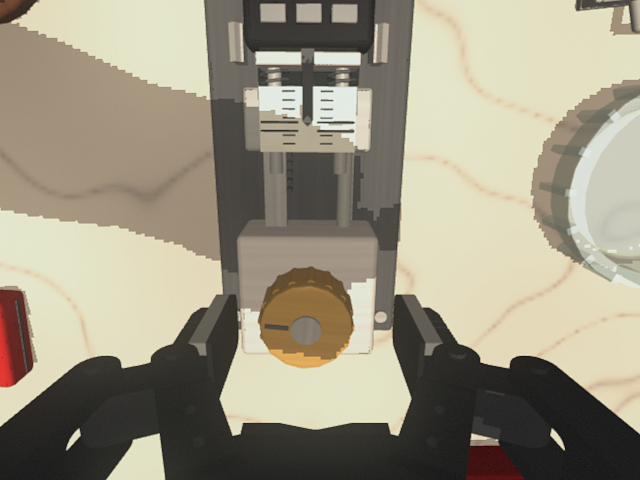

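Seen from directly above, the tip is at crop row 530 between the long lines at 511 and 554 (middle 532), so about 0.2 mm off. Now checking the terminal at the jaw.

Call:
{"api": "carry_out", "payload": {"hand": [0.4, 0.4, 0.4, 0.4, 0.4, 0.4, 0.4], "travel": [[0, 0, -30], [40, 1, -40], [90, 2, -40], [130, 3, -40], [155, 3, -40], [155, 3, -40], [155, 3, -40]], "turn": [0, 0, 0, 0, 0, 0, 0]}}

```text
t: 24.95
tcp_pos: [591.9, 60.4, 314.7]
tool_rot: [2.255, 2.187, -0.0]
force: [-0.0, -0.2, 0.3]
gripper_width: 59.9
```

Run:
```python
from h import *
plan(579.6,-114.1,226,-0.036)
c=cam('wrist');cv2.imwrite('pics/wX.png',c['frame']);np.save('pics/wX.npy',c,allow_pickle=True)
P=cloud(c)
for r in range(110,330,30): print(r,[round(float(P[r,u,2]),1) for u in (285,315,345)])
s=cam('side');crop(s,230,150,430,330,3.6,'sdX.png')
sc=cam('scene');cv2.imwrite('pics/scX.png',sc['frame'])
```

```text
tcp [591.9  60.4 314.7] psi -0.031 t 24.95 q [-0.03  0.39 -0.07  1.11 -0.    1.57] | travel [-174.8   -7.    88.8] turn 0.005 F [-0.  -0.2  0.3] tz [ 2.255  2.187 -0.   ] w 59.9
110 [45.0, 44.0, 45.0]
140 [41.5, 40.4, 40.6]
170 [41.1, 40.7, 40.3]
200 [40.5, 41.2, 39.6]
230 [40.9, 41.0, 40.2]
260 [39.5, 38.9, 39.1]
290 [40.7, 40.1, 40.2]
320 [33.6, 43.6, 23.8]
```

View pics/wX.png

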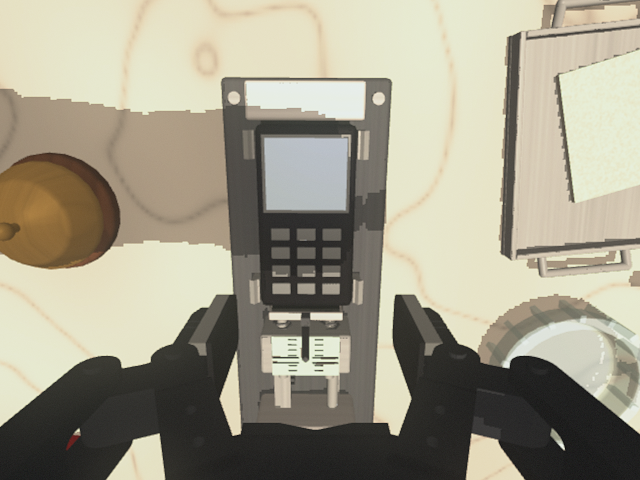

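View pics/sdX.png

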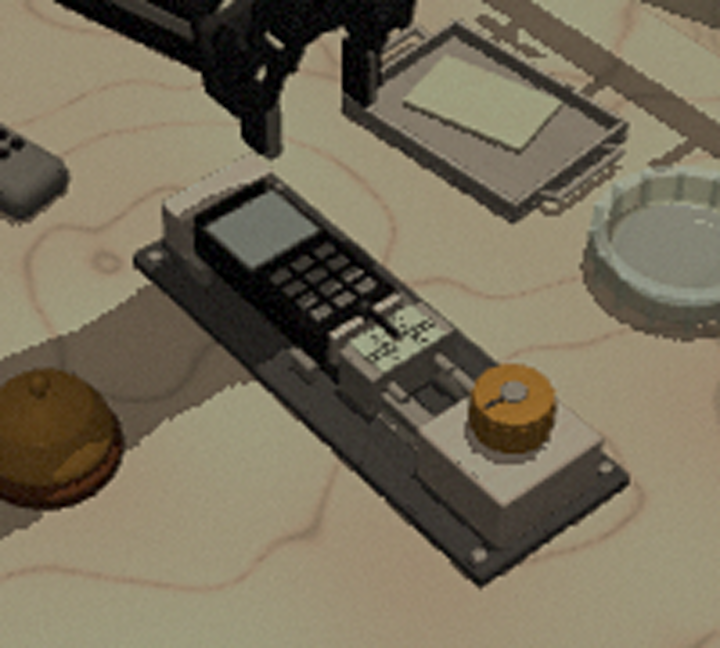

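View pics/scX.png

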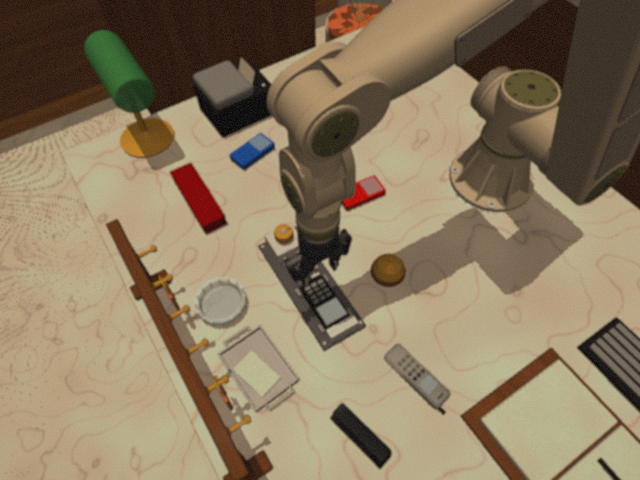

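Run:
```python
from h import *
c=np.load('pics/wX.npy',allow_pickle=True).item()
crop(c,220,70,400,200,4.4,'wX1.png')
yaw=1.5345;yv=np.array([np.cos(yaw),np.sin(yaw)]);xv=np.array([yv[1],-yv[0]])
sc=(onz(c,234,98,11)+onz(c,378.5,98,11))/2
for n,u,v in(('endL',262,123),('endR',352,123),('backL',268,305),('backR',350,305)):
    d=onz(c,u,v,40)-sc;print(n,(d[:2]@xv).round(1),(d[:2]@yv).round(1))
d=onz(c,305.5,120,44)-sc;print('jaw edge',(d[:2]@xv).round(1),(d[:2]@yv).round(1))
```

```text
endL -25.7 -15.8
endR 27.7 -15.5
backL -25.4 -134.2
backR 30.1 -133.9
jaw edge 0.2 -13.9
```

View pics/wX1.png

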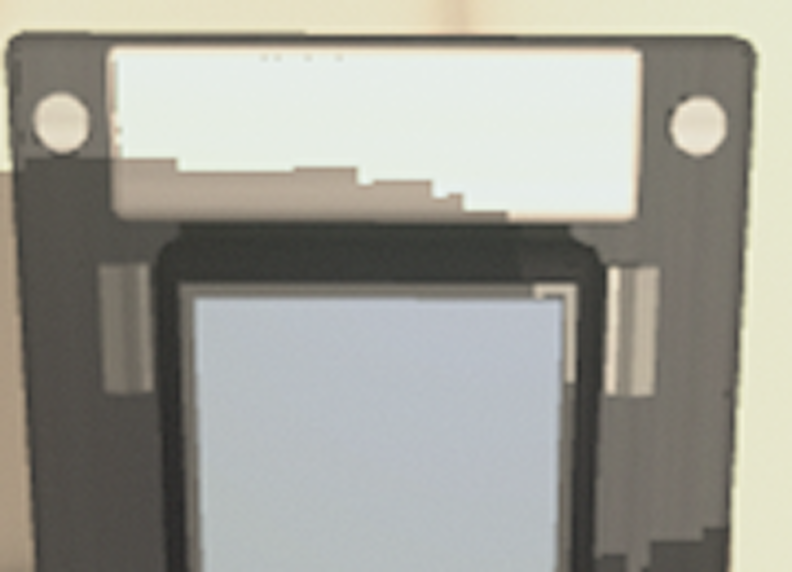

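```bash
python3 -c "
from bench import job
print(job.finish_job())"
```

```text
the job is handed in; nothing more can be done
None
```

The black card terminal is in the bay, clamped to the set mark and released, and I handed the job in at about 25 s of the 72 s allowed. I gripped it across its 62 mm width, set it down between the guide lips with almost no force, and let go. I then turned the knob about 2.55 rad clockwise in one grip and released it.

**Last checks**
- **Index:** seen from straight above, the tip is between the two long lines, about 0.2 mm from the middle.
- **Terminal:** it lies flat, with its top at about 40–41 mm all over. It is centred between the lips to within 1–2 mm, turned by about 0.01 rad, and its end is against the jaw's rubber face.
- **Everything else:** in the pictures nothing else looks moved. The arm was parked clear and touching nothing.

**Disagreements:** the overhead and side cameras differed by about 4 mm. The wrist camera's calibration shifted by up to about 2.5 mm with its pose, so I first lined the terminal up 2–3 mm off sideways. I corrected this from close views of the jaw and lips before lowering it. After release I judged it about 2 mm short of the jaw, and the clamp pushed it home.

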